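# Fit a box lid in the glue-up jig and hold it flush

### The arm

A 6-joint arm with a two-finger parallel gripper is mounted at the origin on the work surface. World frame = base frame: x ahead of the robot, y to its left, z up, the work surface at z = 0. Lengths are in m, angles in rad, forces in N, time in s.
With the tool pointing down it reaches from about 0.275 to 0.85 m from the base axis. Payload 5.2 kg.
Tool frame: the origin (TCP) lies midway between the tips of the shut fingers; the grasp point (between the pads) lies 19 mm behind it; z points along the fingers, y is the direction in which the jaws open and shut (so a half turn about z gives the same grasp; the last joint's range is limited). The gripper opens to 85 mm and grips with 20 to 120 N. Pads are 22 mm wide; open, the fingers measure 114 mm over their backs; the gripper's body (76 mm by 85 mm) begins 54 mm behind the grasp point. The pads swing forward as they close: fully open they stand 13 mm farther back than shut.
Start: joints at [-1.359, 0.259, 1.535, -0, 1.348, -0.203], TCP at [0.222, -0.503, 0.231] pointing down, gripper open.
Joint ranges: [-3.14, 3.14], [-0.91, 2.08], [0.19, 2.58], [-1.22, 4.36], [0.22, 2.71], [-3.12, 3.12]. Speed limits (rad/s): [2.57, 2.57, 3.14, 3.14, 3.14, 3.14].

### API

Orientations are given as a unit quaternion [w, x, y, z].
In Python, from plant import bot gives the robot as it stands.
- The arm moves only by the tool step_arm, never from a script. Its argument "motion" is a list of rows, each a list of 7 numbers: the opening, from 0 (shut) to 1 (fully open), then the shift along the tool's x, y, z in cm, then the turn, a rotation vector about the tool's x, y, z in rad. A call has 1 to 5 rows; each row is the pose to reach, as a shift and turn from the pose measured when the call began, along the tool's axes at that moment; what a row does not reach only later rows make up. A row lasts 1/8 s, in which the tool goes at most 62.5 mm and 10.7 degrees, less where a joint would pass 70% of its speed; a pose out of reach is approached as far as the arm can. A call with a gripper value outside its range is refused whole. The fingers move at their own pace and stop on an object; the grip force is fixed at half the most. Time passes only in rows, so rows that repeat a pose let the fingers close. It gives the time, the measured TCP pose, the force and the opening at its end, in the units of the state.
- bot.sense(): the state, without advancing time (a new reading comes with each control period).
- bot.snapshot(name): name is "scene" or "side" or "wrist"; returns a dict with "frame" (480x640x3 uint8, blue, green, red), "fx", "fy", "cx", "cy" (pixels), "world_from_camera" (4x4, takes a point from camera to world coordinates); the wrist camera has in their place "T_tool_cam" (4x4, takes a point from camera to tool coordinates, whose origin is the TCP and whose axes are the flange's). Camera axes: x right, y up, looking along -z (the intrinsics and any distortion apply to the point x, -y, -z); pixel columns grow to the right and rows downward; lengths in m; the calibration is good to about 2 mm. A picture is of the moment at which its call begins: read the wrist's pose just before it. There is no depth.
- bot.finish_job(): hands the job in, once; it reports no verdict.
The state is a dict: "clock": time; "q": joint angles; "qvel": joint speeds; "joint_efforts": joint torques, N m; "tcp_pos": TCP position; "tcp_rot": TCP orientation; "force": force on the tool from outside, world axes, zero at the start; "moment": the same for the moment, N m; "grip_width": finger opening in m.
Only numpy, scipy, OpenCV 4.12 (cv2) and the standard library are available. Lean on these libraries where they do the work, as an engineer would, in place of code of your own. Each camera call takes 0.05 s, during which the arm holds its last target.

### The job

Lay the rectangular box lid flat in the nest of the glue-up jig, its pull upwards, and let go; then slide the upright wooden spacer down to the floor of the jig in the one gap between the lid and the row of three stops that is wide enough for it, and let it stand there. Finally press the lid down against its sprung bed until its face is flush with the jig's rim, and finish while still holding it pressed down. Leave the round lid, glue bottle and screwdriver where they are.

Things in the scene. Friction and masses are not known exactly. Their poses are not given: they have to be found in the camera images.
- jig: fixed plywood glue-up jig; origin on the table under the nest's centre, z up. Base 12 mm thick, x -57.5 to 65.5, y +-77.5. Rim (tops of rails and stops) at z 31. Inner faces: front rail x -37.5, end rails y +-62.5. On the +x side three stops at y -42, 0, +42, random order. The sprung bed (64 x 116) fills the nest; between it and the stops the jig's floor is at z 12.
- bed (a joint): how far the jig's sprung bed is pressed, m: 0 free (bed top 22 mm above the table, lid face 5 mm proud of the rim), 0.005 at its hard stop (bed top 17 mm, lid face flush with the rim). Moves straight down, stays up under the lid's weight alone, takes about 8 N more to reach the stop, springs back.
- stop_short: the short wooden stop, 18 (x) x 36 (y) x 19 mm high, fixed on the jig, parallel to it. Origin in its underside, 12 mm above the table, at jig x 51.5, mid-width in y. Its face towards the lid is 4 mm from the origin to -x (jig x 47.5): with the lid centred the gap there is 12.5 mm (10 to 15), wide enough for the spacer.
- stop_long_a: a long wooden stop, 28 (x) x 36 (y) x 19 mm high, on the jig; origin in the centre of its underside. Its face is at x = 37.5 mm in the jig, so the gap between it and the lid is only about 2.5 mm (at most 5 mm): too narrow for the spacer.
- stop_long_b: the other long stop, the same as stop_long_a.
- lid_mid (a point): loose rectangular wooden lid: panel 70 (x) x 120 (y) x 14 mm thick, bar pull on its middle 14 (x) x 50 (y) x 30 mm high. Lies pull up. Point: centre of the whole, 22 mm above the underside, 8 above the panel's face, 22 below the pull's top. About 0.11 kg. 2.5 mm play on every side in the nest, long side along the jig's y; either way round is right.
- lid_face (a point): the centre of the lid's panel face, under the pull, 14 mm above the lid's underside; axes as lid_mid. Flush means 31 mm above the table.
- spacer_mid (a point): loose wooden spacer, 11 (x, thickness) x 28 (y, width) x 65 mm (z, height), foot chamfered 3 mm on both broad faces. Starts standing in the slot of the rack, its foot 6 mm above the table. The point is its centre, 32.5 mm above its foot. In the jig its thickness goes along the jig's x; either way round is right. About 25 g.
- rack: fixed wooden block 60 x 70 x 26 mm with a slot 13 (x) x 31 (y) mm, 20 mm deep, in which the spacer stands. Origin: centre of its underside.
- round_lid: bystander: round wooden lid, 84 mm across, 38 mm high with its knob; origin in the centre of its underside.
- glue: bystander: white glue bottle, 60 mm across, 170 mm high; origin in the centre of its underside.
- driver: bystander: screwdriver lying on the table; origin at its middle.
There are look-alikes about, which are no part of the job. Several things look just like the jig: the one meant starts farthest to the robot's right.

How it is judged:
On the way, in this order (a step that is already met when the one before it is completed fails the run):
1. the lid lies flat in the nest on the sprung bed, let go (x of lid_face in the frame of jig between -0.005 and 0.005 m and y of lid_face in the frame of jig between -0.005 and 0.005 m and angle between the y axis of lid_face and the y axis of jig, either way round below 0.09 rad and angle between lid_face's own z axis and vertical below 0.06 rad and z of lid_face in the frame of jig between 0.0325 and 0.0385 m and contact force between each of the arm, the fingers and lid below 0.3 N), for 0.2 s.
2. the spacer stands on the jig's floor in the wide gap, let go, with the lid in the nest (x of lid_face in the frame of jig between -0.005 and 0.005 m and y of lid_face in the frame of jig between -0.005 and 0.005 m and angle between the y axis of lid_face and the y axis of jig, either way round below 0.09 rad and angle between lid_face's own z axis and vertical below 0.06 rad and y of spacer_mid in the frame of stop_short between -0.014 and 0.014 m and x of spacer_mid in the frame of stop_short between -0.024 and -0.003 m and z of spacer_mid in the frame of jig below 0.0475 m and angle between spacer_mid's own z axis and vertical below 0.3 rad and contact force between each of the arm, the fingers and spacer below 0.3 N), for 0.2 s.
At the end, for the whole second after the job is handed in: Lid square in the nest (within 5 mm, 0.09 rad), face at most 1.5 mm proud of the rim, bed at least 3.5 mm down, the robot pressing the lid with more than 4 N; spacer standing by itself in the gap at the short stop, foot within 3 mm of the jig floor; all still (x of lid_face in the frame of jig between -0.005 and 0.005 m and y of lid_face in the frame of jig between -0.005 and 0.005 m and angle between the y axis of lid_face and the y axis of jig, either way round below 0.09 rad and angle between lid_face's own z axis and vertical below 0.06 rad and y of spacer_mid in the frame of stop_short between -0.014 and 0.014 m and x of spacer_mid in the frame of stop_short between -0.024 and -0.003 m and z of spacer_mid in the frame of jig below 0.0475 m and angle between spacer_mid's own z axis and vertical below 0.3 rad and z of lid_face in the frame of jig below 0.0325 m and value of joint bed above 0.0035 m and contact force between any of the arm, the fingers and lid above 4 N and linear speed of each of lid, spacer below 0.02 m/s and contact force between the fingers and spacer below 0.5 N); the arm keeps its last pose, push and grip.
It fails at once if a bystander (round lid, glue bottle or screwdriver) is moved more than 30 mm (distance of any of round_lid, glue, driver from where it was at the start of the episode above 0.03 m).
It also fails if it takes over 72 s, if anything falls off the work surface, if the arm or the gripper's body presses on something with over 40 N, if the wrist force passes 120 N, or if a joint passes its speed limit or range.

## Working session

There is one attempt and no reset: what is moved stays moved. The work goes in short steps, Python scripts to look and compute and a tool call to move; the robot and the scene stay as the last step left them, time stands still between calls to the robot, and variables do not carry over. Pictures are saved under pics/ and viewed, and the job is handed in when it is done.

Besides the shell and the picture viewer there is one more tool, called after "Emit:" by a JSON object that holds its "name" and its "arguments". step_arm: Moves the arm, as the interface text tells. Its arguments: {"type":"object","properties":{"motion":{"type":"array"}},"required":["motion"]}

```bash
ls; mkdir -p pics; cat > h.py <<'E'
import cv2,numpy as np
from plant import bot
def snap(n,fn):
    s=bot.snapshot(n); cv2.imwrite('pics/'+fn,s['frame']); 
    np.savez('pics/'+fn+'.npz',**{k:v for k,v in s.items()}); return s
E
python3 - <<'E'
from h import *
print(bot.sense())
for n in ['scene','side','wrist']:
    s=snap(n,n+'0.png'); print(n,{k:v for k,v in s.items() if k!='frame'})
E
```

```text
pics
{'clock': 0.0, 'q': array([-1.35880957e+00,  2.59348396e-01,  1.53607899e+00, -1.18220333e-06,
        1.34798529e+00, -2.02806123e-01]), 'qvel': array([-0.00119899, -0.00020286, -0.00105998, -0.0008645 , -0.00085738,
        0.00023071]), 'joint_efforts': array([ 2.15240302e-04, -4.46028650e+01, -2.90567869e+01, -2.84964490e-04,
        1.15650863e-02, -7.35370463e-06]), 'tcp_pos': array([ 0.22155656, -0.50283307,  0.23047342]), 'tcp_rot': array([-9.09996589e-04,  9.78569905e-01,  2.05912878e-01, -4.75357990e-06]), 'force': array([-0.24277137,  0.49018385, -0.11806903]), 'moment': array([ 0.00486082, -0.01188668,  0.02324579]), 'grip_width': 0.08565235102998614}
scene {'fx': 622.7025461794738, 'fy': 622.7025461794738, 'cx': 315.8540143085531, 'cy': 235.15898809320507, 'world_from_camera': array([[ 7.16131863e-01, -5.80582839e-01,  3.87399951e-01,
         9.35789032e-01],
       [ 6.97964835e-01,  5.96087217e-01, -3.96894342e-01,
        -4.17788281e-01],
       [-4.94114717e-04,  5.54620227e-01,  8.32103455e-01,
         1.02002846e+00],
       [ 0.00000000e+00,  0.00000000e+0
[... 186 characters left out ...]
0.75148061,  0.48793667, -0.44406609,  0.05774415],
       [-0.65954957, -0.5724035 ,  0.48718436,  0.50265328],
       [-0.01646987,  0.6589932 ,  0.75196856,  0.78127235],
       [ 0.        ,  0.        ,  0.        ,  1.        ]])}
wrist {'fx': 365.3743642038996, 'fy': 365.3743642038996, 'cx': 313.75544731605555, 'cy': 240.3244166116372, 'T_tool_cam': array([[ 2.53655968e-05,  9.48629278e-01,  3.16389780e-01,
         8.17708653e-02],
       [ 9.99999998e-01, -4.96928091e-06, -6.52726247e-05,
         5.54581213e-04],
       [-6.03472931e-05,  3.16389781e-01, -9.48629276e-01,
        -1.42713000e-01],
       [ 0.00000000e+00,  0.00000000e+00,  0.00000000e+00,
         1.00000000e+00]])}
```

View pics/scene0.png

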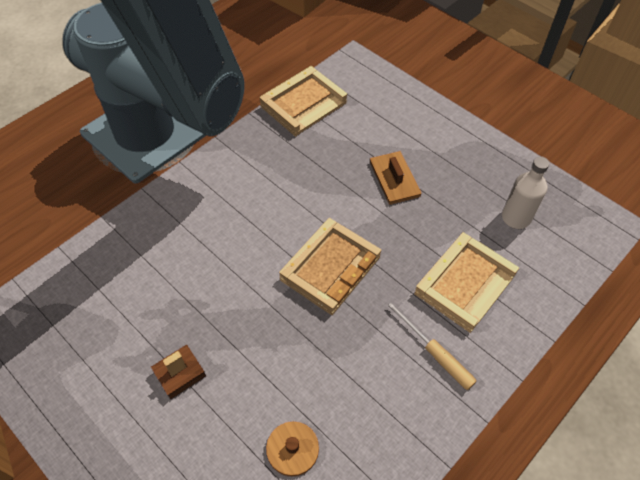

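View pics/side0.png

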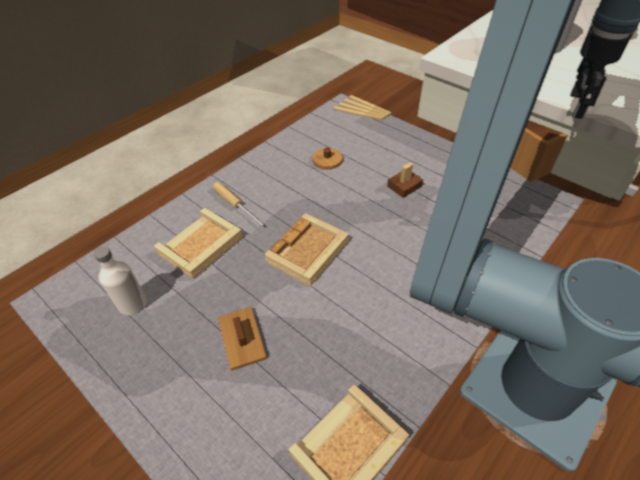

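View pics/wrist0.png

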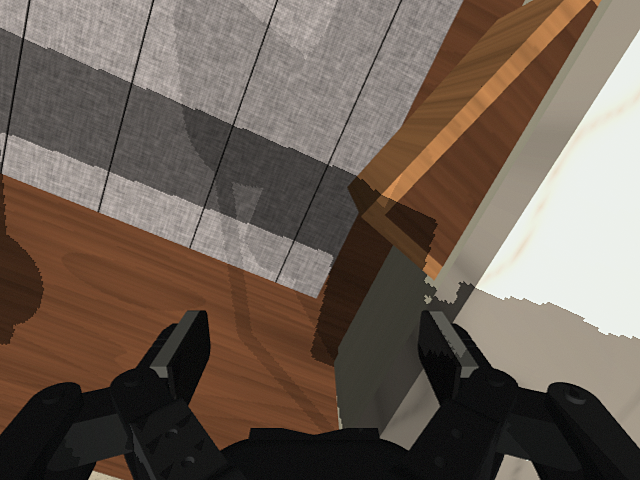

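Candidate jigs in the scene view are at (303,100), (331,266) and (467,282); only the middle one seems to have three stops. The candidate lids are the rectangular one at (395,178) and the round one at (292,448). The spacer in its rack is at (177,368). I'll crop closer and compute positions.

```bash
cat >> h.py <<'E'
def ray(s,u,v):
    d=np.array([(u-s['cx'])/s['fx'],-(v-s['cy'])/s['fy'],-1.]); W=np.array(s['world_from_camera'])
    return W[:3,3],W[:3,:3]@d
def pix2w(s,u,v,z):
    o,d=ray(s,u,v); return o+d*(z-o[2])/d[2]
def w2pix(s,p):
    W=np.array(s['world_from_camera']); c=W[:3,:3].T@(np.asarray(p)-W[:3,3])
    return s['cx']-s['fx']*c[0]/c[2]*1.0, s['cy']+s['fy']*c[1]/c[2]
def wristT(s,tp,tq):
    from scipy.spatial.transform import Rotation as R
    T=np.eye(4);T[:3,:3]=R.from_quat([tq[1],tq[2],tq[3],tq[0]]).as_matrix();T[:3,3]=tp
    return T@np.array(s['T_tool_cam'])
def load(fn):
    return dict(np.load('pics/'+fn+'.npz'))
def crop(fn,out,x,y,w,h,k):
    im=cv2.imread('pics/'+fn)[y:y+h,x:x+w]; cv2.imwrite('pics/'+out,cv2.resize(im,None,fx=k,fy=k,interpolation=cv2.INTER_CUBIC))
E
python3 - <<'E'
from h import *
s=load('scene0.png')
for n,u,v,z in [('jigA',303,100,.02),('jigB',331,266,.02),('jigC',467,282,.02),('lid',395,178,.014),('rack',177,368,.026),('round',292,448,.02),('glue',520,210,.03),('drv',440,350,.01)]:
    print(n,pix2w(s,u,v,z).round(3))
crop('scene0.png','c1.png',270,210,120,110,6)
crop('scene0.png','c2.png',360,140,70,70,8)
crop('scene0.png','c3.png',145,335,70,65,8)
E
```

```text
jigA [0.194 0.301 0.02 ]
jigB [0.539 0.029 0.02 ]
jigC [0.741 0.179 0.02 ]
lid [0.486 0.278 0.014]
rack [ 0.493 -0.298  0.026]
round [ 0.724 -0.255  0.02 ]
glue [0.721 0.377 0.03 ]
drv [0.787 0.043 0.01 ]
```

View pics/c1.png

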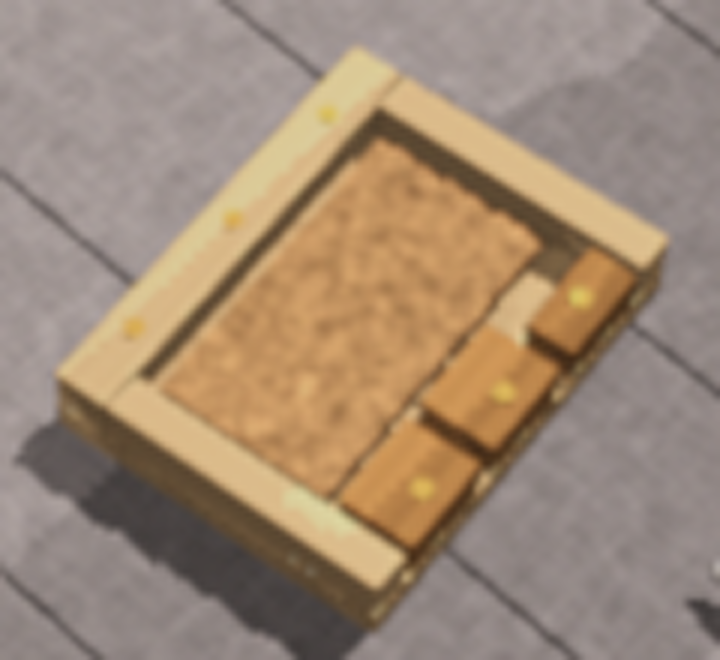

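View pics/c2.png

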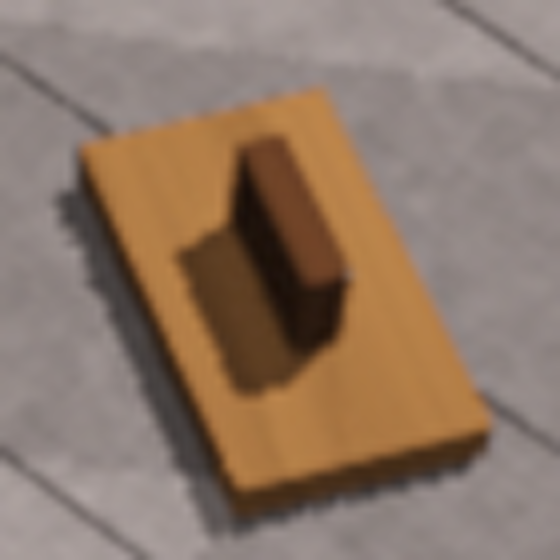

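View pics/c3.png

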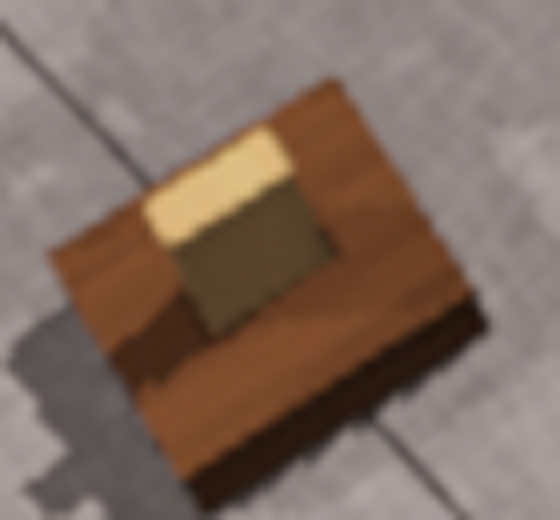

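```bash
cat > fit.py <<'E'
from h import *
from scipy.optimize import least_squares
def fitrect(s,pts,z,sx,sy,off,k,ctr=(0,0)):
    # pts ordered (-x,-y),(-x,+y),(+x,+y),(+x,-y)
    P=np.array([pix2w(s,off[0]+(x+.5)/k-.5,off[1]+(y+.5)/k-.5,z)[:2] for x,y in pts])
    L=np.array([(ctr[0]+a*sx/2,ctr[1]+b*sy/2) for a,b in [(-1,-1),(-1,1),(1,1),(1,-1)]])
    H=L-L.mean(0);Q=P-P.mean(0)
    th=np.arctan2((H[:,0]*Q[:,1]-H[:,1]*Q[:,0]).sum(),(H*Q).sum())
    R=np.array([[np.cos(th),-np.sin(th)],[np.sin(th),np.cos(th)]])
    t=P.mean(0)-R@L.mean(0)
    return t.round(4),round(th,4),((P-(L@R.T+t))*1000).round(1).tolist()
E
python3 - <<'E'
from fit import *
s=load('scene0.png')
print('jig',fitrect(s,[(58,372),(358,45),(668,240),(380,588)],.031,.123,.155,(270,210),6,(.004,0)))
print('lid',fitrect(s,[(235,490),(78,145),(325,90),(490,425)],.014,.07,.12,(360,140),8))
print('lidpull',fitrect(s,[(302,285),(243,140),(285,137),(348,275)],.044,.014,.05,(360,140),8))
print('spacer',fitrect(s,[(143,208),(268,123),(297,178),(175,250)],.071,.011,.028,(145,335),8))
print('rack',fitrect(s,[(50,253),(338,78),(475,293),(185,480)],.026,.06,.07,(145,335),8))
E
```

```text
jig (array([0.5305, 0.0326]), np.float64(0.1212), [[0.5, 0.7], [0.4, -0.2], [-0.5, -1.5], [-0.3, 1.0]])
lid (array([0.4798, 0.2836]), np.float64(1.0629), [[-0.3, 0.6], [0.6, -0.0], [1.0, -0.8], [-1.3, 0.3]])
lidpull (array([0.48  , 0.2838]), np.float64(1.0229), [[-0.1, 1.2], [0.8, 1.3], [0.6, -2.4], [-1.2, -0.2]])
spacer (array([ 0.4945, -0.2988]), np.float64(-0.1639), [[-0.4, -0.6], [-1.4, 1.0], [1.4, -0.6], [0.4, 0.2]])
rack (array([ 0.4946, -0.2988]), np.float64(-0.1789), [[0.1, 0.8], [0.2, -0.7], [-0.5, -0.8], [0.3, 0.7]])
```

```bash
cat > mv.py <<'E'
from h import *
from scipy.spatial.transform import Rotation as R
def tgt(psi): return R.from_matrix(np.array([[np.cos(psi),np.sin(psi),0],[np.sin(psi),-np.cos(psi),0],[0,0,-1.]]))
def plan(x,y,z,psi):
    st=bot.sense(); q=st['tcp_rot']; Rc=R.from_quat([q[1],q[2],q[3],q[0]])
    d=Rc.inv().apply(np.array([x,y,z])-st['tcp_pos'])*100
    rv=(Rc.inv()*tgt(psi)).as_rotvec()
    M=Rc.as_matrix(); 
    print('t',round(st['clock'],2),'pos',st['tcp_pos'].round(4),'psi',round(float(np.arctan2(M[1,0],M[0,0])),4),'F',st['force'].round(2),'w',round(st['grip_width'],4),'q6',st['q'][5].round(2))
    print('shift cm',d.round(2).tolist(),'rv',rv.round(3).tolist())
E
python3 -c "
from mv import *
plan(.48,.2837,.17,2.614)"
```

```text
t 0.15 pos [ 0.2216 -0.5029  0.2307] psi 0.4148 F [-0.33 -0.09  0.02] w 0.0853 q6 -0.2
shift cm [55.35, -61.57, 6.17] rv [-0.0, -0.002, -2.199]
```

Emit:
{"name": "step_arm", "arguments": {"motion": [[1,55.35,-61.57,4,0,0,-2.199],[1,55.35,-61.57,4,0,0,-2.199],[1,55.35,-61.57,4,0,0,-2.199],[1,55.35,-61.57,4,0,0,-2.199],[1,55.35,-61.57,4,0,0,-2.199]]}}

```text
clock: 0.78
tcp_pos: [0.3192, -0.2048, 0.2162]
tcp_rot: [-0.0, 0.778, 0.628, 0.0]
force: [0.9, 0.1, -0.4]
grip_width: 0.0853
```

```bash
python3 -c "
from mv import *
plan(.48,.2837,.17,2.614)"
```

```text
t 0.78 pos [ 0.3192 -0.2048  0.2162] psi 1.3576 F [ 0.9   0.13 -0.4 ] w 0.0853 q6 -0.66
shift cm [51.15, 5.38, 4.67] rv [0.001, -0.0, -1.256]
```

Emit:
{"name": "step_arm", "arguments": {"motion": [[1,51.15,5.38,4.67,0,0,-1.256],[1,51.15,5.38,4.67,0,0,-1.256],[1,51.15,5.38,4.67,0,0,-1.256],[1,51.15,5.38,4.67,0,0,-1.256],[1,51.15,5.38,4.67,0,0,-1.256]]}}

```text
clock: 1.4
tcp_pos: [0.4164, 0.091, 0.1884]
tcp_rot: [0.001, 0.41, 0.912, 0.0]
force: [1.6, -0.6, 0.2]
grip_width: 0.0855
```

```bash
python3 -c "
from mv import *
plan(.48,.2837,.17,2.614)"
```

```text
t 1.4 pos [0.4164 0.091  0.1884] psi 2.2962 F [ 1.57 -0.56  0.19] w 0.0855 q6 -0.77
shift cm [10.2, 17.54, 1.85] rv [0.001, 0.001, -0.318]
```

Emit:
{"name": "step_arm", "arguments": {"motion": [[1,10.2,17.54,1.85,0,0,-0.318],[1,10.2,17.54,1.85,0,0,-0.318],[1,10.2,17.54,1.85,0,0,-0.318],[1,10.2,17.54,1.85,0,0,-0.318],[1,10.2,17.54,1.85,0,0,-0.318]]}}

```text
clock: 2.02
tcp_pos: [0.4796, 0.2842, 0.1693]
tcp_rot: [0.0, 0.26, 0.966, -0.0]
force: [0.3, 0.1, -0.1]
grip_width: 0.0855
```

```bash
cat >> mv.py <<'E'
def wsnap(fn):
    st=bot.sense(); s=bot.snapshot('wrist'); s['world_from_camera']=wristT(s,st['tcp_pos'],st['tcp_rot'])
    cv2.imwrite('pics/'+fn,s['frame']); np.savez('pics/'+fn+'.npz',**s); return s
E
python3 -c "
from mv import *
plan(.48,.2837,.17,2.614)
wsnap('w1.png')"
```

```text
t 2.02 pos [0.4796 0.2842 0.1693] psi 2.6162 F [ 0.34  0.15 -0.14] w 0.0855 q6 -0.71
shift cm [-0.06, -0.03, -0.07] rv [-0.0, 0.0, 0.002]
```

View pics/w1.png

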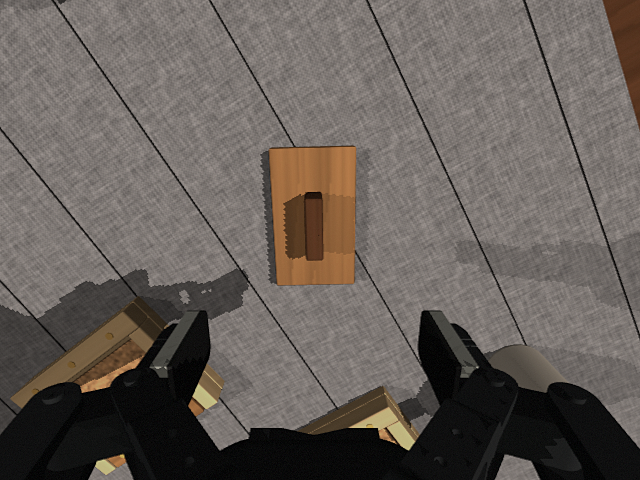

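```bash
python3 -c "
from mv import *
crop('w1.png','w1c.png',250,135,130,160,4)"
```

```text
(no output)
```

View pics/w1c.png

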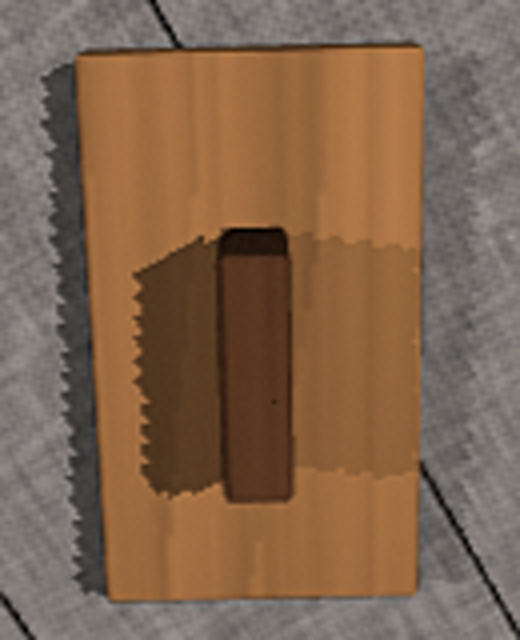

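```bash
python3 -c "
from fit import *
s=load('w1.png')
print(fitrect(s,[(108,600),(78,52),(423,46),(417,597)],.014,.07,.12,(250,135),4))
print(fitrect(s,[(226,501),(219,254),(289,252),(293,500)],.044,.014,.05,(250,135),4))
from mv import *
plan(.4805,.2835,.06,1.0629+np.pi/2)
"
```

```text
(array([0.48 , 0.284]), np.float64(1.0648), [[-0.2, 0.7], [0.5, 0.6], [-0.2, -1.0], [-0.1, -0.3]])
(array([0.4797, 0.2842]), np.float64(1.0669), [[-0.1, 0.5], [0.5, 0.3], [-0.0, -0.5], [-0.4, -0.2]])
t 2.08 pos [0.4794 0.2831 0.1695] psi 2.615 F [ 0.31  0.84 -0.55] w 0.0853 q6 -0.71
shift cm [-0.07, 0.09, 10.95] rv [-0.001, 0.001, -0.019]
```

```bash
python3 -c "
from mv import *
plan(.48,.284,.018,2.635)
"
```

```text
t 2.08 pos [0.4794 0.2831 0.1695] psi 2.615 F [ 0.31  0.84 -0.55] w 0.0853 q6 -0.71
shift cm [0.0, 0.11, 15.15] rv [-0.001, 0.001, -0.02]
```

Emit:
{"name": "step_arm", "arguments": {"motion": [[0.6,0,0.1,5,0,0,-0.02],[0.6,0,0.1,9,0,0,-0.02],[0.6,0,0.1,12,0,0,-0.02],[0.6,0,0.1,14,0,0,-0.02],[0.6,0,0.1,15,0,0,-0.02]]}}

```text
clock: 2.7
tcp_pos: [0.4793, 0.2819, 0.0189]
tcp_rot: [-0.001, 0.252, 0.968, -0.001]
force: [0.7, 0.6, -0.2]
grip_width: 0.0513
```

```bash
python3 -c "
from mv import *
plan(.48,.284,.0175,2.635)
"
```

```text
t 2.7 pos [0.4793 0.2819 0.0189] psi 2.6329 F [ 0.68  0.55 -0.2 ] w 0.0513 q6 -0.73
shift cm [0.05, 0.22, 0.14] rv [-0.002, -0.0, -0.002]
```

Emit:
{"name": "step_arm", "arguments": {"motion": [[0.6,0.05,0.15,0.12,0,0,0],[0.05,0.05,0.15,0.12,0,0,0],[0.05,0.05,0.15,0.12,0,0,0],[0.05,0.05,0.15,0.12,0,0,0],[0.05,0.05,0.15,0.12,0,0,0]]}}

```text
clock: 3.32
tcp_pos: [0.4804, 0.2837, 0.0188]
tcp_rot: [0.0, 0.251, 0.968, -0.001]
force: [-0.7, -0.9, 6.5]
grip_width: 0.013
```

```bash
python3 -c "
from mv import *
wsnap('w2.png')
for i in range(4): plan(.48,.284,.0175,2.635)
"
```

```text
t 3.38 pos [0.4804 0.2837 0.0188] psi 2.6332 F [ 0.45 -0.09  6.26] w 0.0129 q6 -0.73
shift cm [0.05, 0.01, 0.13] rv [-0.001, 0.001, -0.002]
t 3.38 pos [0.4804 0.2837 0.0188] psi 2.6332 F [ 0.45 -0.09  6.26] w 0.0129 q6 -0.73
shift cm [0.05, 0.01, 0.13] rv [-0.001, 0.001, -0.002]
t 3.38 pos [0.4804 0.2837 0.0188] psi 2.6332 F [ 0.45 -0.09  6.26] w 0.0129 q6 -0.73
shift cm [0.05, 0.01, 0.13] rv [-0.001, 0.001, -0.002]
t 3.38 pos [0.4804 0.2837 0.0188] psi 2.6332 F [ 0.45 -0.09  6.26] w 0.0129 q6 -0.73
shift cm [0.05, 0.01, 0.13] rv [-0.001, 0.001, -0.002]
```

View pics/w2.png

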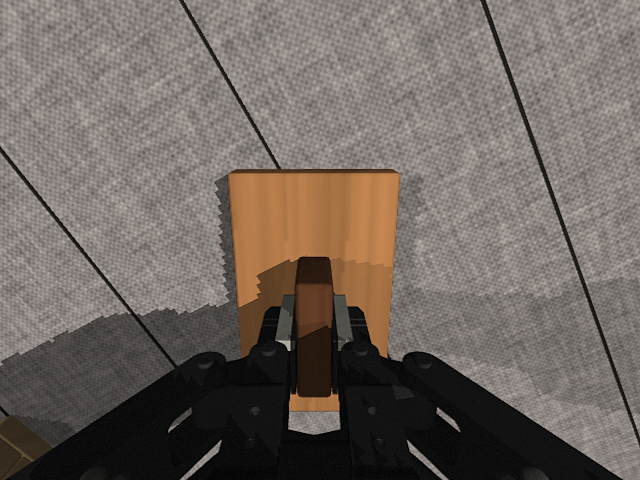

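Emit:
{"name": "step_arm", "arguments": {"motion": [[0.05,0,0,-2,0,0,0],[0.05,0,0,-5,0,0,0],[0.05,0,0,-9,0,0,0],[0.05,0,0,-13,0,0,0],[0.05,0,0,-15,0,0,0]]}}

```text
clock: 4.0
tcp_pos: [0.481, 0.2843, 0.1713]
tcp_rot: [0.002, 0.251, 0.968, 0.0]
force: [1.3, -0.3, -0.4]
grip_width: 0.0126
```

```bash
python3 -c "
from mv import *
plan(.54,-.05,.2,1.692)
"
```

```text
t 4.0 pos [0.481  0.2843 0.1713] psi 2.6335 F [ 1.34 -0.28 -0.37] w 0.0126 q6 -0.73
shift cm [-21.42, -26.34, -2.84] rv [0.003, 0.002, 0.942]
```

Emit:
{"name": "step_arm", "arguments": {"motion": [[0.05,-21.4,-26.3,-2.8,0,0,0.942],[0.05,-21.4,-26.3,-2.8,0,0,0.942],[0.05,-21.4,-26.3,-2.8,0,0,0.942],[0.05,-21.4,-26.3,-2.8,0,0,0.942],[0.05,-21.4,-26.3,-2.8,0,0,0.942]]}}

```text
clock: 4.62
tcp_pos: [0.5351, -0.0242, 0.1973]
tcp_rot: [0.001, 0.664, 0.748, 0.001]
force: [0.6, -0.2, -0.4]
grip_width: 0.0132
```

```bash
python3 -c "
from mv import *
plan(.54,-.05,.2,1.692)
"
```

```text
t 4.62 pos [ 0.5351 -0.0242  0.1973] psi 1.6898 F [ 0.65 -0.24 -0.35] w 0.0132 q6 -0.37
shift cm [-2.62, 0.19, -0.27] rv [0.004, 0.0, -0.002]
```

Emit:
{"name": "step_arm", "arguments": {"motion": [[0.05,-2.6,0.2,-0.3,0,0,0],[0.05,-2.6,0.2,-0.3,0,0,0],[0.05,-2.6,0.2,-0.3,0,0,0]]}}

```text
clock: 5.0
tcp_pos: [0.5396, -0.0489, 0.1999]
tcp_rot: [0.001, 0.664, 0.748, 0.001]
force: [0.9, 1.0, -0.9]
grip_width: 0.0126
```

```bash
python3 -c "
from mv import *
plan(.54,-.05,.2,1.692)
wsnap('w3.png')
"
```

```text
t 5.0 pos [ 0.5396 -0.0489  0.1999] psi 1.6901 F [ 0.89  0.95 -0.87] w 0.0126 q6 -0.42
shift cm [-0.11, 0.03, -0.01] rv [0.003, -0.001, -0.002]
```

View pics/w3.png

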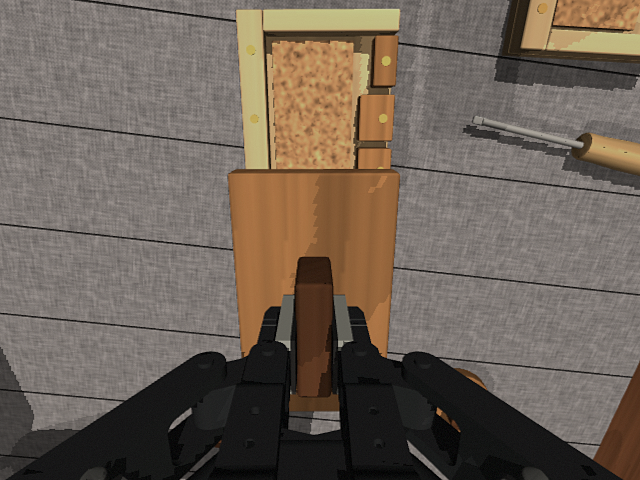

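```bash
python3 -c "
from mv import *
crop('w3.png','w3c.png',225,0,190,190,4)
"
```

```text
(no output)
```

View pics/w3c.png

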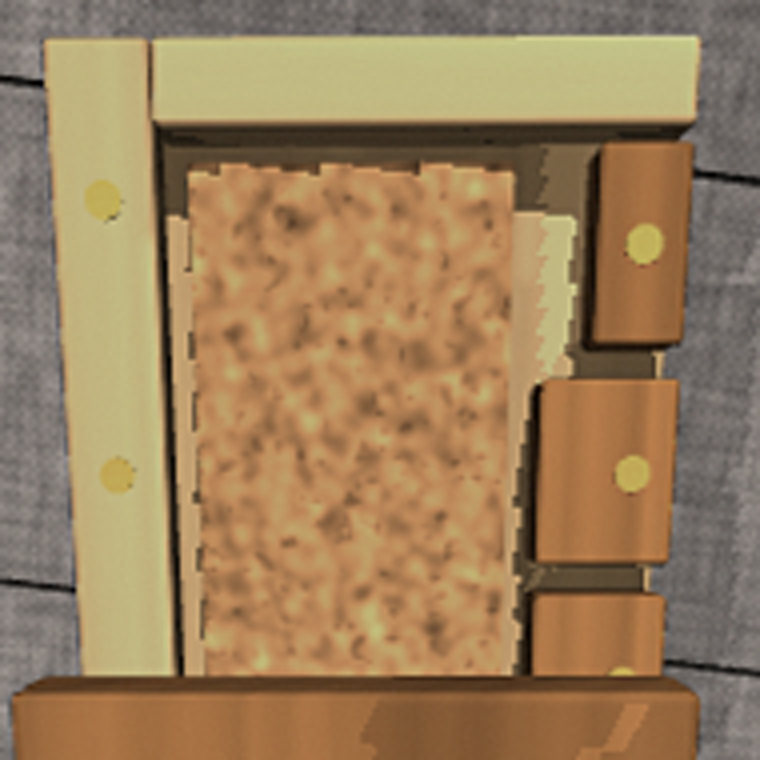

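```bash
python3 - <<'E'
from mv import *
s=load('w3.png')
d=[((45,40),(-57.5,77.5)),((699,38),(65.5,77.5)),((152,122),(-37.5,62.5)),((697,122),(65.5,62.5)),((602,143),(47.5,60)),((694,143),(65.5,60)),((592,345),(47.5,24)),((684,343),(65.5,24)),((541,380),(37.5,18)),((678,380),(65.5,18)),((537,561),(37.5,-18)),((668,561),(65.5,-18)),((182,675),None)]
f=lambda p:(225+(p[0]+.5)/4-.5,(p[1]+.5)/4-.5)
d=[x for x in d if x[1]]
P=np.array([pix2w(s,*f(a),.031)[:2] for a,b in d]);L=np.array([b for a,b in d])/1000
H=L-L.mean(0);Q=P-P.mean(0)
th=np.arctan2((H[:,0]*Q[:,1]-H[:,1]*Q[:,0]).sum(),(H*Q).sum());c,n=np.cos(th),np.sin(th);R2=np.array([[c,-n],[n,c]])
t=P.mean(0)-R2@L.mean(0)
print(t,th);print(((P-(L@R2.T+t))*1000).round(1).tolist())
A=[pix2w(s,*f(p),.195) for p in [(15,695),(697,692)]]
e=A[1]-A[0]; yaw=np.arctan2(e[1],e[0]); m=(A[0]+A[1])/2
print('lid yaw',yaw,'len',np.linalg.norm(e),'ctr',m[:2]-.06*np.array([-np.sin(yaw),np.cos(yaw)]))
E
```

```text
[0.52998866 0.03165806] 0.12295053536111906
[[1.0, -0.6], [-0.5, -0.9], [0.0, 0.7], [-0.1, 0.4], [0.3, -0.5], [-0.3, -0.7], [-0.0, 0.1], [0.1, 0.4], [0.2, -0.3], [-0.6, -0.5], [0.5, 1.1], [-0.5, 0.8]]
lid yaw 0.12325199919579098 len 0.06844256656135303 ctr [ 0.54030154 -0.04866546]
```

```bash
python3 -c "
from mv import *
plan(.5297,.032,.09,1.692)
"
```

```text
t 5.05 pos [ 0.5396 -0.0485  0.2   ] psi 1.691 F [0.29 0.27 0.  ] w 0.0128 q6 -0.42
shift cm [8.1, -0.05, 11.0] rv [0.003, -0.0, -0.001]
```

Emit:
{"name": "step_arm", "arguments": {"motion": [[0.05,4,0,3,0.003,0,-0.001],[0.05,8.1,-0.05,6,0.003,0,-0.001],[0.05,8.1,-0.05,9,0.003,0,-0.001],[0.05,8.1,-0.05,11,0.003,0,-0.001],[0.05,8.1,-0.05,11,0.003,0,-0.001]]}}

```text
clock: 5.68
tcp_pos: [0.5278, 0.0338, 0.0885]
tcp_rot: [-0.002, 0.662, 0.749, -0.001]
force: [-0.3, -0.0, -0.5]
grip_width: 0.0129
```

```bash
python3 -c "
from mv import *
plan(.5297,.032,.06,1.692)
s=wsnap('w4.png');snap('scene','s4.png')
crop('s4.png','s4c.png',260,180,140,140,5)
"
```

```text
t 5.67 pos [0.5278 0.0338 0.0885] psi 1.6945 F [-0.31 -0.04 -0.53] w 0.0129 q6 -0.27
shift cm [-0.21, 0.18, 2.85] rv [-0.004, -0.002, 0.002]
```

View pics/w4.png

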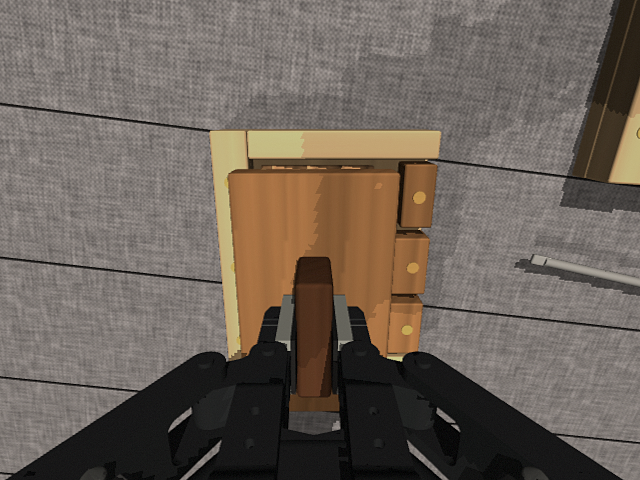

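View pics/s4c.png

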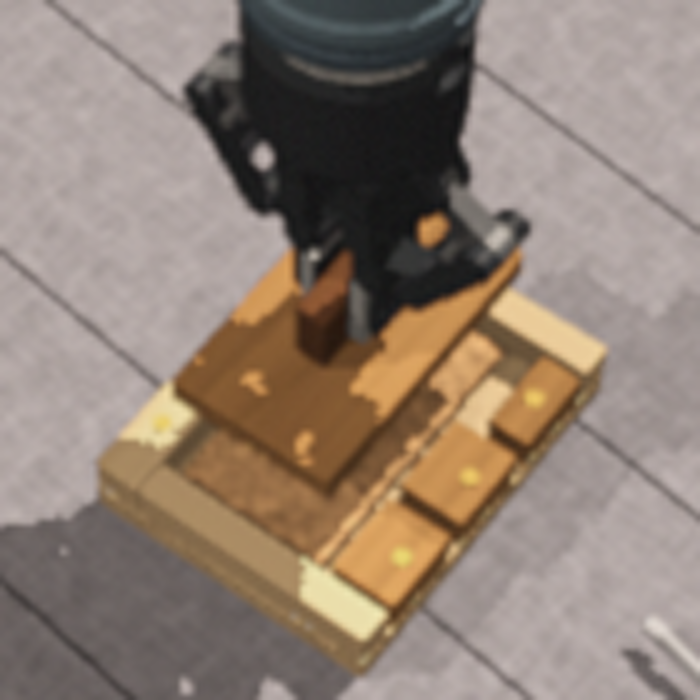

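Emit:
{"name": "step_arm", "arguments": {"motion": [[0.05,-0.2,0.18,1.5,-0.003,-0.002,0.001],[0.05,-0.2,0.18,2.5,-0.003,-0.002,0.001],[0.05,-0.2,0.18,2.9,-0.003,-0.002,0.001],[0.05,-0.2,0.18,2.9,-0.003,-0.002,0.001],[0.05,-0.2,0.18,2.9,-0.003,-0.002,0.001]]}}

```text
clock: 6.4
tcp_pos: [0.532, 0.031, 0.0617]
tcp_rot: [0.002, 0.663, 0.749, 0.001]
force: [0.3, -1.1, -0.4]
grip_width: 0.0131
```

```bash
python3 -c "
from mv import *
plan(.5297,.032,.045,1.692)
s=wsnap('w5.png')
plan(.5297,.032,.045,1.692)
crop('w5.png','w5c.png',190,100,270,200,3)
"
```

```text
t 6.4 pos [0.532  0.031  0.0617] psi 1.6922 F [ 0.32 -1.13 -0.44] w 0.0131 q6 -0.27
shift cm [0.13, -0.23, 1.67] rv [0.004, 0.002, 0.0]
t 6.45 pos [0.5321 0.031  0.0619] psi 1.6923 F [ 0.37  0.21 -1.25] w 0.0128 q6 -0.27
shift cm [0.13, -0.23, 1.68] rv [0.004, 0.002, 0.0]
```

View pics/w5c.png

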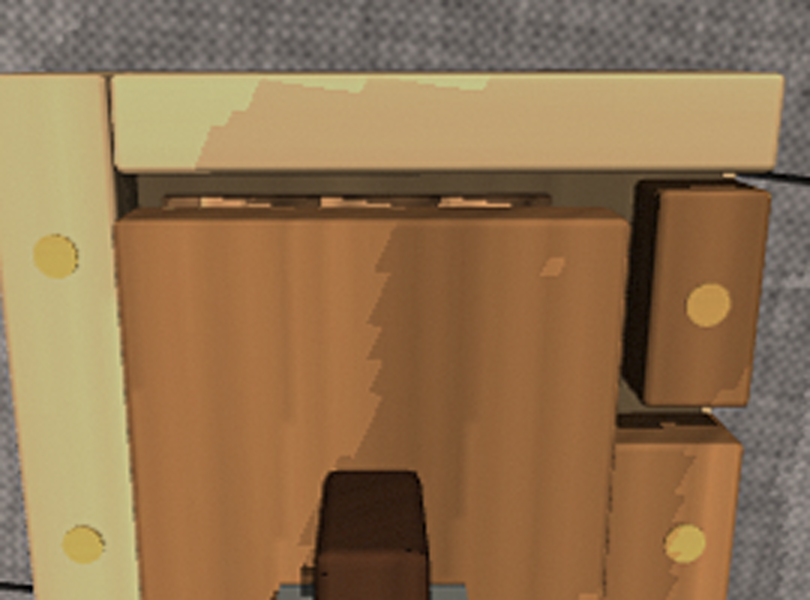

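```bash
cat > jr.py <<'E'
from mv import *
def fitpts(s,d,off,k,z):
    f=lambda p:(off[0]+(p[0]+.5)/k-.5,off[1]+(p[1]+.5)/k-.5)
    P=np.array([pix2w(s,*f(a),z)[:2] for a,b in d]);L=np.array([b for a,b in d])/1000
    H=L-L.mean(0);Q=P-P.mean(0)
    th=np.arctan2((H[:,0]*Q[:,1]-H[:,1]*Q[:,0]).sum(),(H*Q).sum());c,n=np.cos(th),np.sin(th);R2=np.array([[c,-n],[n,c]])
    t=P.mean(0)-R2@L.mean(0)
    print('fit',t.round(4),round(th,4),((P-(L@R2.T+t))*1000).round(1).tolist()); return t,th,R2
E
python3 - <<'E'
from jr import *
s=load('w5.png')
J=[((113,75),(-37.5,77.5)),((783,75),(65.5,77.5)),((116,170),(-37.5,62.5)),((778,172),(65.5,62.5)),((648,187),(47.5,60)),((770,192),(65.5,60)),((642,404),(47.5,24)),((748,405),(65.5,24)),((741,440),(65.5,18))]
t,th,R2=fitpts(s,J,(190,100),3,.031)
L=[((116,221),(-35,60)),((628,221),(35,60))]
t2,th2,_=fitpts(s,L,(190,100),3,.057)
print('lid in jig mm',(R2.T@(t2-t)*1000).round(2),'dth',th2-th)
E
```

```text
fit [0.5295 0.0321] 0.1209 [[1.5, -0.6], [-0.4, -0.7], [0.8, 0.4], [0.5, 0.0], [-1.6, -0.0], [-0.4, -0.6], [0.2, 0.8], [-0.1, 0.5], [-0.6, 0.3]]
fit [0.5326 0.0311] 0.1209 [[0.8, 0.1], [-0.8, -0.1]]
lid in jig mm [ 2.9  -1.36] dth -1.6420394051600007e-05
```

Emit:
{"name": "step_arm", "arguments": {"motion": [[0.05,0.07,-0.13,0.3,0.002,0.001,0],[0.05,0.13,-0.25,0.6,0.004,0.002,0],[0.05,0.13,-0.25,0.7,0.004,0.002,0],[0.05,0.13,-0.25,0.7,0.004,0.002,0],[0.05,0.13,-0.25,0.7,0.004,0.002,0]]}}

```text
clock: 7.08
tcp_pos: [0.5296, 0.0319, 0.0549]
tcp_rot: [-0.0, 0.663, 0.749, 0.0]
force: [-0.7, 0.9, -1.0]
grip_width: 0.0125
```

```bash
python3 -c "
from mv import *
plan(.5297,.032,.042,1.692)
s=wsnap('w6.png')
plan(.5297,.032,.042,1.692)
crop('w6.png','w6c.png',190,100,270,200,3)
"
```

```text
t 7.08 pos [0.5296 0.0319 0.0549] psi 1.6924 F [-0.74  0.9  -1.03] w 0.0125 q6 -0.27
shift cm [0.0, 0.01, 1.29] rv [0.0, -0.0, 0.0]
t 7.12 pos [0.5296 0.032  0.0549] psi 1.6924 F [-0.27 -0.38 -0.65] w 0.0128 q6 -0.27
shift cm [0.0, 0.01, 1.29] rv [0.0, -0.0, 0.0]
```

View pics/w6c.png

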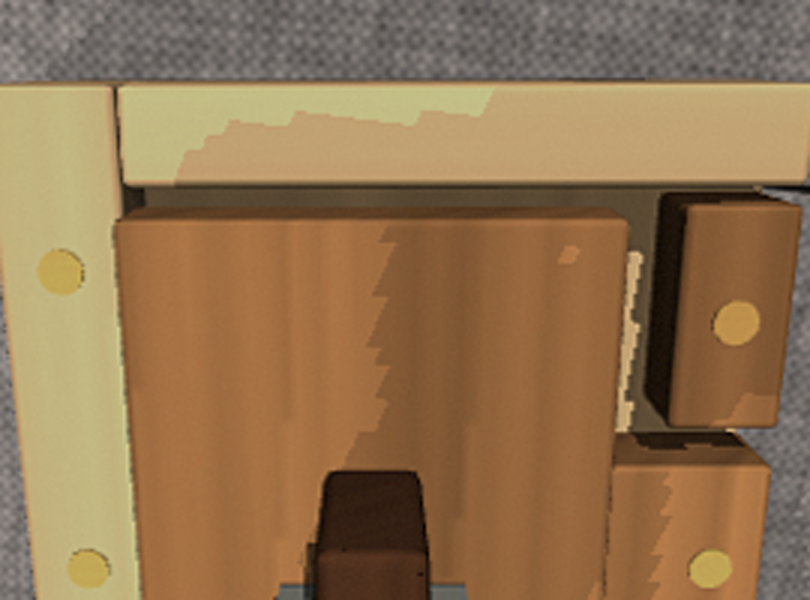

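```bash
python3 - <<'E'
from jr import *
s=load('w6.png')
J=[((118,86),(-37.5,77.5)),((122,185),(-37.5,62.5)),((690,204),(47.5,60)),((799,206),(65.5,60)),((667,424),(47.5,24)),((777,426),(65.5,24)),((769,466),(65.5,18))]
t,th,R2=fitpts(s,J,(190,100),3,.031)
L=[((116,221),(-35,60)),((628,221),(35,60))]
t2,th2,_=fitpts(s,L,(190,100),3,.0501)
print('lid in jig mm',(R2.T@(t2-t)*1000).round(2),'dth',th2-th)
E
```

```text
fit [0.5298 0.0321] 0.1214 [[1.0, -0.6], [0.4, 0.2], [0.6, -0.1], [-0.9, -0.6], [-0.0, 0.9], [-0.3, 0.6], [-0.7, -0.3]]
fit [0.5301 0.0321] 0.1216 [[0.8, 0.1], [-0.8, -0.1]]
lid in jig mm [ 0.3  -0.03] dth 0.00015477253192465457
```

Aligned within 0.3 mm. Lower the lid straight.

Emit:
{"name": "step_arm", "arguments": {"motion": [[0.05,0,0,0.4,0,0,0],[0.05,0,0,0.8,0,0,0],[0.05,0,0,1.1,0,0,0],[0.05,0,0,1.3,0,0,0],[0.05,0,0,1.35,0,0,0]]}}

```text
clock: 7.75
tcp_pos: [0.5295, 0.032, 0.0412]
tcp_rot: [-0.0, 0.663, 0.749, 0.0]
force: [0.3, 0.2, 0.0]
grip_width: 0.013
```

```bash
python3 -c "
from mv import *
plan(.5297,.032,.041,1.692)
s=wsnap('w7.png')
plan(.5297,.032,.041,1.692)
crop('w7.png','w7c.png',190,100,270,200,3)
"
```

```text
t 7.75 pos [0.5295 0.032  0.0412] psi 1.6924 F [0.27 0.15 0.01] w 0.013 q6 -0.27
shift cm [-0.0, 0.02, 0.02] rv [-0.0, -0.0, 0.0]
t 7.8 pos [0.5295 0.032  0.0412] psi 1.6924 F [-0.94  0.39 -0.21] w 0.0132 q6 -0.27
shift cm [0.0, 0.02, 0.02] rv [-0.0, -0.0, 0.0]
```

View pics/w7c.png

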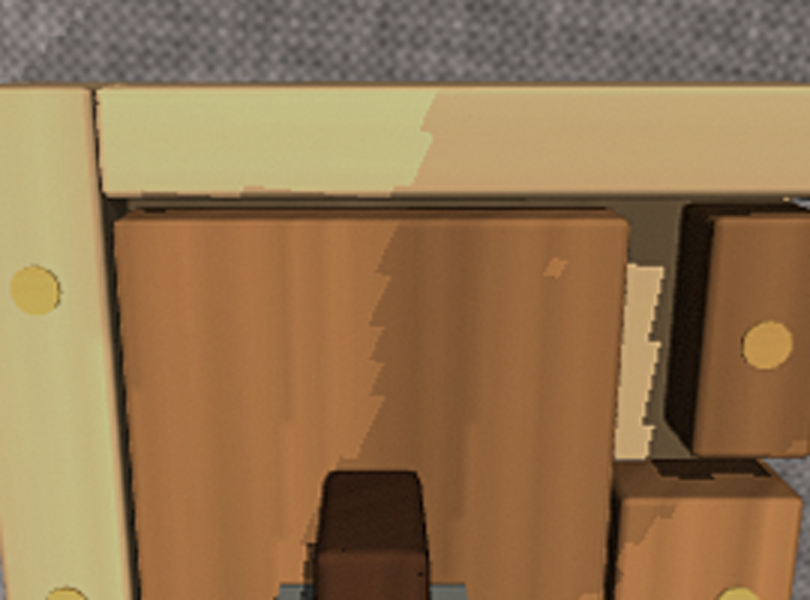

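Emit:
{"name": "step_arm", "arguments": {"motion": [[0.05,0,0,0.08,0,0,0],[0.05,0,0,0.12,0,0,0],[0.3,0,0,0.12,0,0,0],[0.35,0,0,0.12,0,0,0],[0.35,0,0,0.12,0,0,0]]}}

```text
clock: 8.43
tcp_pos: [0.5295, 0.032, 0.04]
tcp_rot: [-0.0, 0.663, 0.749, 0.0]
force: [-0.5, 0.2, 0.4]
grip_width: 0.0301
```

Emit:
{"name": "step_arm", "arguments": {"motion": [[0.35,0,0,-1.0,0,0,0],[0.35,0,0,-3,0,0,0],[0.35,0,0,-6,0,0,0],[0.35,0,0,-9,0,0,0],[0.35,0,0,-10,0,0,0]]}}

```text
clock: 9.05
tcp_pos: [0.5308, 0.0318, 0.1424]
tcp_rot: [0.002, 0.663, 0.749, 0.001]
force: [-0.3, -0.9, -0.9]
grip_width: 0.0294
```

```bash
python3 -c "
from mv import *
plan(.4948,-.2988,.17,1.5708-.172)
s=wsnap('w8.png')
"
```

```text
t 9.05 pos [0.5308 0.0318 0.1424] psi 1.6924 F [-0.33 -0.87 -0.95] w 0.0294 q6 -0.27
shift cm [-32.38, -7.58, -2.76] rv [0.004, 0.0, 0.294]
```

View pics/w8.png

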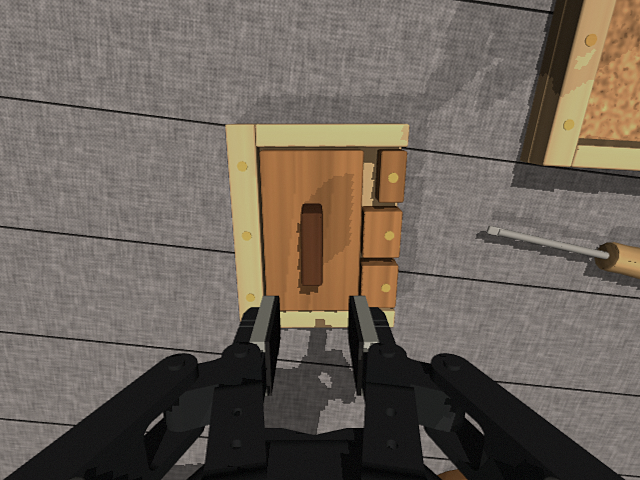

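The lid lies in the nest with its pull at (312,245). The wide gap is at the top right stop, around (369,180). I'll measure the gap and then go for the spacer.

```bash
python3 -c "
from mv import *
crop('w8.png','w8c.png',220,115,200,150,4)"
```

```text
(no output)
```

View pics/w8c.png

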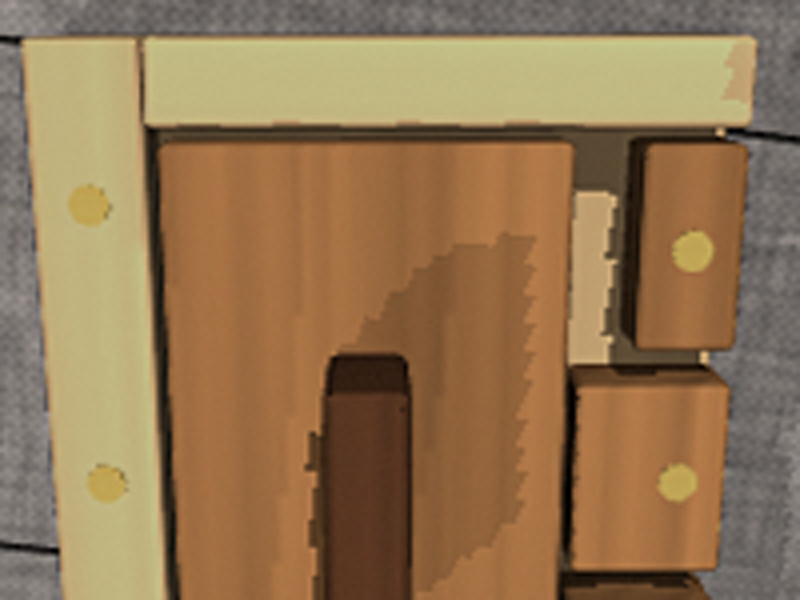

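```bash
python3 - <<'E'
from jr import *
s=load('w8.png')
J=[((23,39),(-57.5,77.5)),((143,38),(-37.5,77.5)),((755,39),(65.5,77.5)),((147,124),(-37.5,62.5)),((752,125),(65.5,62.5)),((642,142),(47.5,60)),((748,143),(65.5,60)),((633,347),(47.5,24)),((736,348),(65.5,24)),((575,374),(37.5,18)),((727,382),(65.5,18)),((567,569),(37.5,-18)),((717,569),(65.5,-18))]
t,th,R2=fitpts(s,J,(220,115),4,.031)
L=[((162,148),(-35,60)),((572,146),(35,60))]
t2,th2,_=fitpts(s,L,(220,115),4,.036)
print('lid in jig mm',(R2.T@(t2-t)*1000).round(2),'dth',th2-th)
g=lambda x,y:(t+R2@np.array([x,y])).round(4)
print('gap centre',g(.04125,.042))
E
```

```text
fit [0.5298 0.0323] 0.1233 [[1.1, -0.7], [1.0, -0.6], [-0.5, -1.2], [0.8, 0.5], [-0.0, 0.1], [-0.4, -0.3], [-0.4, -0.5], [-0.1, 0.4], [0.2, 0.2], [-0.3, 1.5], [-0.9, -0.1], [-0.1, 0.3], [-0.2, 0.3]]
fit [0.5305 0.0318] 0.1261 [[0.9, 0.1], [-0.9, -0.1]]
lid in jig mm [ 0.63 -0.51] dth 0.0027648057269472337
gap centre [0.5656 0.079 ]
```

Emit:
{"name": "step_arm", "arguments": {"motion": [[0.5,-32.4,-7.6,-2.8,0.004,0,0.294],[0.5,-32.4,-7.6,-2.8,0.004,0,0.294],[0.5,-32.4,-7.6,-2.8,0.004,0,0.294],[0.5,-32.4,-7.6,-2.8,0.004,0,0.294],[0.5,-32.4,-7.6,-2.8,0.004,0,0.294]]}}

```text
clock: 9.72
tcp_pos: [0.4959, -0.2791, 0.1675]
tcp_rot: [-0.001, 0.765, 0.644, -0.0]
force: [0.8, 0.3, -0.2]
grip_width: 0.0426
```

```bash
python3 -c "
from mv import *
plan(.4948,-.2988,.17,1.5708-.172)"
```

```text
t 9.72 pos [ 0.4959 -0.2791  0.1675] psi 1.3983 F [ 0.75  0.26 -0.22] w 0.0426 q6 -0.54
shift cm [-1.96, 0.23, -0.25] rv [-0.001, -0.001, -0.001]
```

Emit:
{"name": "step_arm", "arguments": {"motion": [[0.5,-2.0,0.2,-0.2,0,0,0],[0.5,-2.0,0.2,-0.2,0,0,0],[0.5,-2.0,0.2,-0.2,0,0,0]]}}

```text
clock: 10.1
tcp_pos: [0.4942, -0.2974, 0.1687]
tcp_rot: [-0.002, 0.765, 0.644, 0.0]
force: [0.3, 1.0, 0.7]
grip_width: 0.0426
```

```bash
python3 -c "
from mv import *
plan(.4948,-.2988,.17,1.5708-.172)
s=wsnap('w9.png')
crop('w9.png','w9c.png',230,130,170,140,4)
"
```

```text
t 10.1 pos [ 0.4942 -0.2974  0.1687] psi 1.399 F [0.3  0.96 0.73] w 0.0426 q6 -0.56
shift cm [-0.13, 0.08, -0.13] rv [-0.003, -0.003, 0.0]
```

View pics/w9c.png

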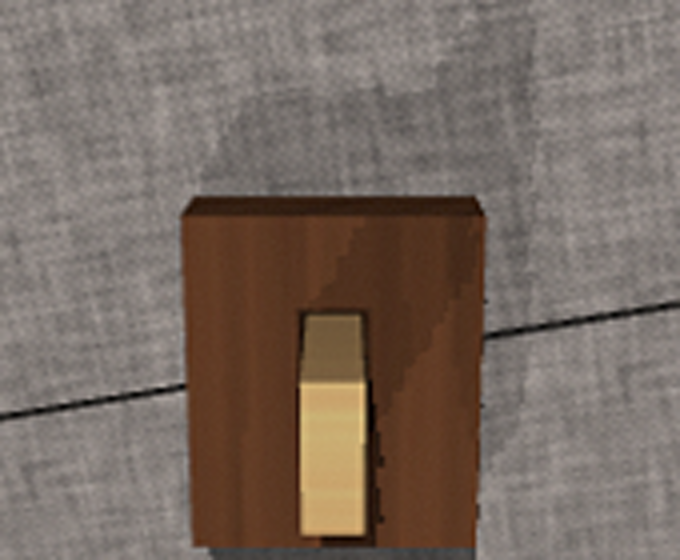

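```bash
python3 - <<'E'
from fit import *
from mv import plan
s=load('w9.png')
print(fitrect(s,[(299,537),(300,381),(367,381),(366,537)],.071,.011,.028,(230,130),4))
print(fitrect(s,[(193,546),(182,215),(484,215),(476,546)],.026,.06,.07,(230,130),4))
plan(.4947,-.2985,.05,1.5708-.172)
E
```

```text
(array([ 0.4937, -0.2993]), np.float64(-0.1775), [[-0.5, -0.3], [-0.2, 0.4], [0.3, 0.3], [0.4, -0.4]])
(array([ 0.4937, -0.299 ]), np.float64(-0.1692), [[0.2, 0.1], [0.4, -0.1], [-0.5, -0.0], [-0.1, 0.0]])
t 10.15 pos [ 0.4945 -0.2972  0.1689] psi 1.3998 F [-0.34 -0.27 -0.93] w 0.043 q6 -0.56
shift cm [-0.15, 0.08, 11.89] rv [-0.003, -0.002, 0.001]
```

```bash
python3 - <<'E'
from mv import plan
plan(.4938,-.299,.042,1.5708-.173)
E
```

```text
t 10.15 pos [ 0.4945 -0.2972  0.1689] psi 1.3998 F [-0.34 -0.27 -0.93] w 0.043 q6 -0.56
shift cm [-0.22, -0.0, 12.69] rv [-0.003, -0.002, 0.002]
```

Emit:
{"name": "step_arm", "arguments": {"motion": [[0.5,-0.18,0,4,-0.002,-0.002,0],[0.5,-0.18,0,7,-0.002,-0.002,0],[0.5,-0.18,0,8.8,-0.002,-0.002,0],[0.5,-0.18,0,9,-0.002,-0.002,0],[0.5,-0.18,0,9,-0.002,-0.002,0]]}}

```text
clock: 10.78
tcp_pos: [0.4946, -0.2979, 0.0795]
tcp_rot: [0.0, 0.764, 0.645, 0.0]
force: [-0.4, -0.9, 0.2]
grip_width: 0.0429
```

```bash
python3 - <<'E'
from mv import *
plan(.4938,-.299,.042,1.5708-.173)
wsnap('w10.png')
plan(.4938,-.299,.042,1.5708-.173)
E
```

```text
t 10.78 pos [ 0.4946 -0.2979  0.0795] psi 1.4013 F [-0.42 -0.88  0.18] w 0.0429 q6 -0.57
shift cm [-0.12, -0.06, 3.75] rv [0.0, 0.0, 0.003]
t 10.82 pos [ 0.4947 -0.2984  0.0799] psi 1.4009 F [-0.55 -0.33  0.3 ] w 0.0427 q6 -0.57
shift cm [-0.07, -0.08, 3.79] rv [0.001, 0.001, 0.003]
```

View pics/w10.png

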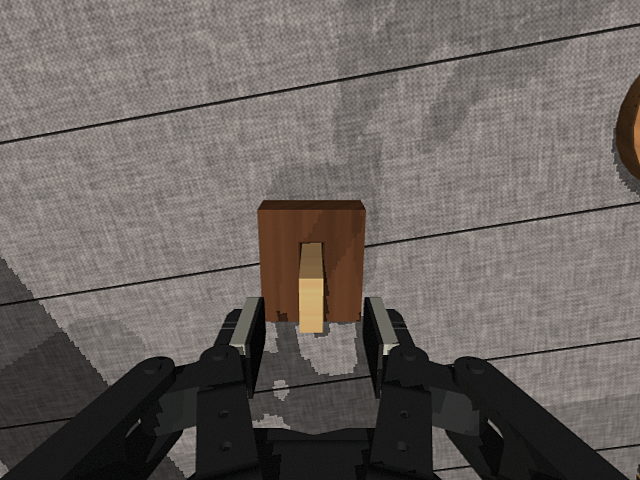

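Emit:
{"name": "step_arm", "arguments": {"motion": [[0.5,-0.05,-0.05,1.5,0,0,0.003],[0.5,-0.05,-0.05,3,0,0,0.003],[0.5,-0.05,-0.05,3.75,0,0,0.003],[0.5,-0.05,-0.05,3.75,0,0,0.003],[0.3,-0.05,-0.05,3.75,0,0,0.003]]}}

```text
clock: 11.45
tcp_pos: [0.4943, -0.2991, 0.0425]
tcp_rot: [0.001, 0.766, 0.643, 0.0]
force: [-0.4, 0.3, -0.9]
grip_width: 0.0266
```

Emit:
{"name": "step_arm", "arguments": {"motion": [[0.02,0,0,0,0,0,0],[0.02,0,0,0,0,0,0],[0.02,0,0,0,0,0,0],[0.02,0,0,0,0,0,0]]}}

```text
clock: 11.95
tcp_pos: [0.4943, -0.2992, 0.043]
tcp_rot: [0.001, 0.766, 0.643, -0.0]
force: [-2.5, 0.1, 5.8]
grip_width: 0.0098
```

```bash
python3 - <<'E'
from mv import *
plan(.4938,-.299,.042,1.5708-.173)
wsnap('w11.png')
E
```

```text
t 11.95 pos [ 0.4943 -0.2992  0.043 ] psi 1.3979 F [-2.54  0.08  5.78] w 0.0098 q6 -0.56
shift cm [0.02, -0.05, 0.1] rv [0.001, 0.001, 0.0]
```

View pics/w11.png

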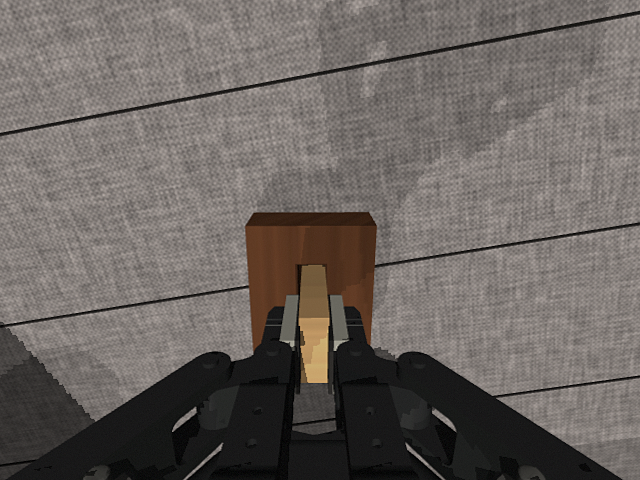

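Emit:
{"name": "step_arm", "arguments": {"motion": [[0.02,0,0,-2,0,0,0],[0.02,0,0,-5,0,0,0],[0.02,0,0,-9,0,0,0],[0.02,0,0,-12.5,0,0,0],[0.02,0,0,-12.5,0,0,0]]}}

```text
clock: 12.62
tcp_pos: [0.4961, -0.3004, 0.1711]
tcp_rot: [0.004, 0.765, 0.643, 0.001]
force: [0.9, 0.4, -0.7]
grip_width: 0.0099
```

```bash
python3 - <<'E'
from mv import *
plan(.5658,.079,.155,1.5708+.123)
E
```

```text
t 12.62 pos [ 0.4961 -0.3004  0.1711] psi 1.398 F [ 0.88  0.41 -0.69] w 0.0099 q6 -0.56
shift cm [38.58, 0.34, 1.44] rv [0.007, 0.006, -0.296]
```

Emit:
{"name": "step_arm", "arguments": {"motion": [[0.02,38.6,0.34,1.44,0.007,0.006,-0.296],[0.02,38.6,0.34,1.44,0.007,0.006,-0.296],[0.02,38.6,0.34,1.44,0.007,0.006,-0.296],[0.02,38.6,0.34,1.44,0.007,0.006,-0.296],[0.02,38.6,0.34,1.44,0.007,0.006,-0.296]]}}

```text
clock: 13.25
tcp_pos: [0.5519, 0.01, 0.1559]
tcp_rot: [-0.001, 0.662, 0.749, -0.0]
force: [1.3, -0.2, -0.7]
grip_width: 0.01
```

```bash
python3 - <<'E'
from mv import *
plan(.5658,.079,.12,1.5708+.123)
E
```

```text
t 13.25 pos [0.5519 0.01   0.1559] psi 1.6937 F [ 1.33 -0.25 -0.72] w 0.01 q6 -0.31
shift cm [6.67, 2.23, 3.6] rv [-0.002, -0.001, -0.0]
```

Emit:
{"name": "step_arm", "arguments": {"motion": [[0.02,4,1.3,1,-0.001,0,0],[0.02,6.6,2.2,2,-0.001,0,0],[0.02,6.6,2.2,3.6,-0.001,0,0],[0.02,6.6,2.2,3.6,-0.001,0,0],[0.02,6.6,2.2,3.6,-0.001,0,0]]}}

```text
clock: 13.88
tcp_pos: [0.5655, 0.0771, 0.1197]
tcp_rot: [-0.001, 0.663, 0.749, -0.0]
force: [-0.3, 0.2, 0.4]
grip_width: 0.0103
```

```bash
python3 - <<'E'
from mv import *
plan(.5658,.079,.08,1.5708+.123)
wsnap('w12.png'); snap('scene','s12.png'); snap('side','d12.png')
plan(.5658,.079,.08,1.5708+.123)
crop('s12.png','s12c.png',280,170,120,110,6)
E
```

```text
t 13.88 pos [0.5655 0.0771 0.1197] psi 1.6923 F [-0.35  0.18  0.37] w 0.0103 q6 -0.18
shift cm [0.18, 0.05, 3.97] rv [-0.001, -0.001, -0.002]
t 14.03 pos [0.5661 0.0773 0.1206] psi 1.6922 F [ 0.3  -0.06 -1.11] w 0.0099 q6 -0.18
shift cm [0.17, -0.01, 4.06] rv [0.001, -0.001, -0.002]
```

View pics/w12.png

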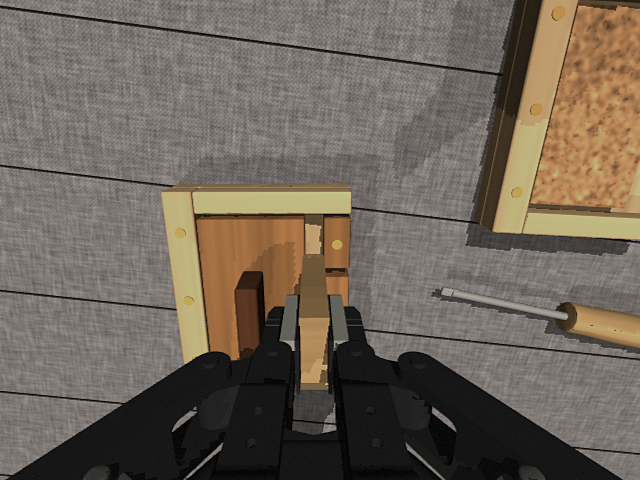

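View pics/s12c.png

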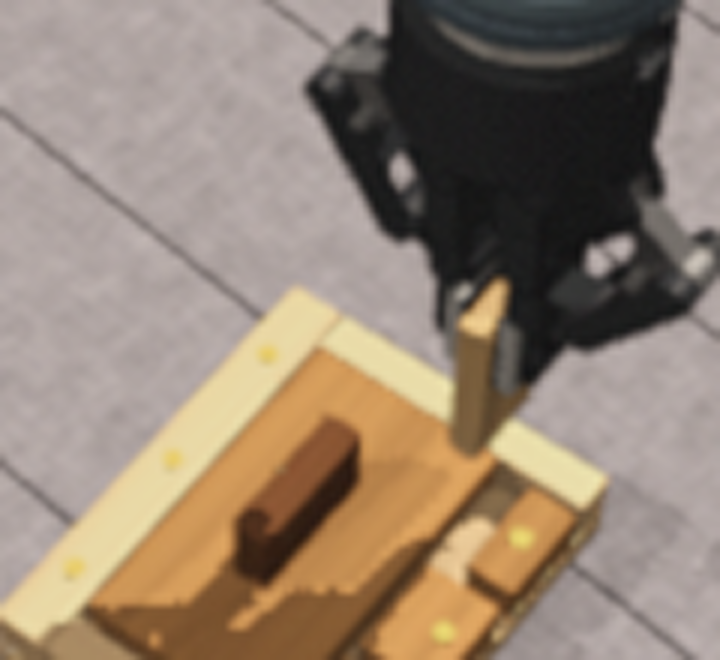

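Emit:
{"name": "step_arm", "arguments": {"motion": [[0.02,0.1,0,1.0,0,0,-0.002],[0.02,0.17,0,2.4,0,0,-0.002],[0.02,0.17,0,3.2,0,0,-0.002],[0.02,0.17,0,3.2,0,0,-0.002],[0.02,0.17,0,3.2,0,0,-0.002]]}}

```text
clock: 14.65
tcp_pos: [0.566, 0.079, 0.0886]
tcp_rot: [-0.0, 0.662, 0.749, 0.001]
force: [0.4, -0.2, -0.1]
grip_width: 0.01
```

```bash
python3 - <<'E'
from mv import *
plan(.5658,.079,.08,1.5708+.123)
wsnap('w13.png')
plan(.5658,.079,.08,1.5708+.123)
crop('w13.png','w13c.png',180,150,200,150,4)
E
```

```text
t 14.65 pos [0.566  0.079  0.0886] psi 1.6943 F [ 0.39 -0.19 -0.07] w 0.01 q6 -0.18
shift cm [0.0, -0.02, 0.86] rv [0.001, -0.001, 0.0]
t 14.7 pos [0.5662 0.079  0.0888] psi 1.6943 F [ 0.56  0.06 -0.79] w 0.0103 q6 -0.18
shift cm [0.01, -0.04, 0.88] rv [0.001, -0.001, 0.0]
```

View pics/w13c.png

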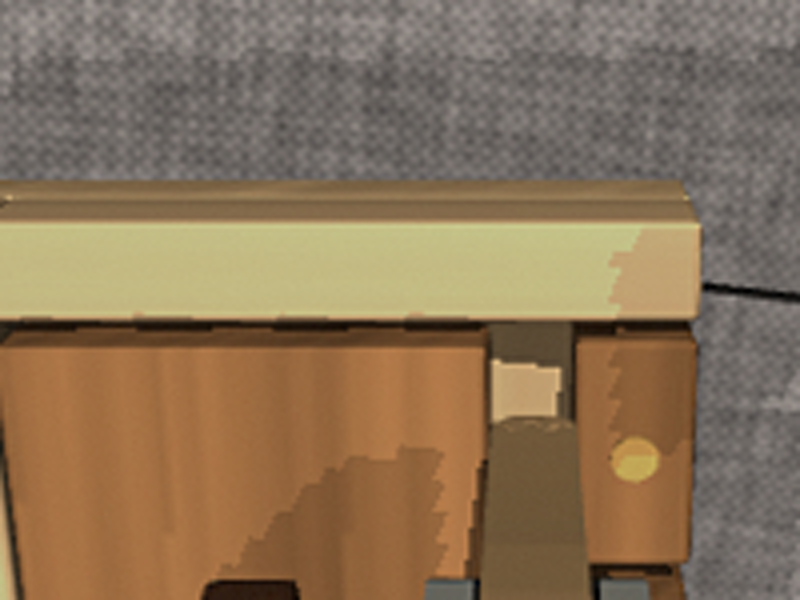

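```bash
python3 - <<'E'
from jr import *
s=load('w13.png')
f=lambda p:(180+(p[0]+.5)/4-.5,150+(p[1]+.5)/4-.5)
th=.1232;t=np.array([.5298,.0322]);R2=np.array([[np.cos(th),-np.sin(th)],[np.sin(th),np.cos(th)]])
for n,p,z in [('lidedge',(488,346),.036),('lidedge2',(470,575),.036),('stop',(578,338),.031),('stop24',(589,560),.031),('stopR',(695,338),.031),('stopR24',(687,562),.031),('railR',(700,222),.031),('railRin',(698,320),.031),('footL',(492,431),.0547),('footR',(577,427),.0547),('fbL',(503,418),.0517),('fbR',(565,416),.0517)]:
    w=pix2w(s,*f(p),z); print(n,(R2.T@(w[:2]-t)*1000).round(2))
tp=np.array([.5662,.079]); print('tcp',(R2.T@(tp-t)*1000).round(2))
E
```

```text
lidedge [35.51 60.31]
lidedge2 [32.48 24.72]
stop [48.28 59.91]
stop24 [50.27 24.72]
stopR [65.1  59.91]
stopR24 [65.11 24.38]
railR [65.21 76.93]
railRin [65.43 62.61]
footL [36.54 54.74]
footR [47.54 55.29]
fbL [37.91 55.41]
fbR [46.04 55.69]
tcp [41.88 41.97]
```

Emit:
{"name": "step_arm", "arguments": {"motion": [[0.02,0,-0.03,0.5,0,0,0],[0.02,0,-0.04,1.0,0,0,0],[0.02,0,-0.04,1.5,0,0,0],[0.02,0,-0.04,2.0,0,0,0],[0.02,0,-0.04,2.2,0,0,0]]}}

```text
clock: 15.32
tcp_pos: [0.5655, 0.079, 0.0663]
tcp_rot: [-0.0, 0.662, 0.749, 0.0]
force: [0.1, -0.5, -0.0]
grip_width: 0.01
```

```bash
python3 - <<'E'
from mv import *
plan(.5658,.079,.049,1.5708+.123)
wsnap('w14.png')
plan(.5658,.079,.049,1.5708+.123)
crop('w14.png','w14c.png',180,150,200,150,4)
E
```

```text
t 15.32 pos [0.5655 0.079  0.0663] psi 1.6943 F [ 0.06 -0.54 -0.01] w 0.01 q6 -0.18
shift cm [-0.0, 0.03, 1.73] rv [0.0, -0.001, 0.0]
t 15.38 pos [0.5655 0.079  0.0662] psi 1.6943 F [ 0.04 -0.07  0.33] w 0.0097 q6 -0.18
shift cm [-0.01, 0.03, 1.72] rv [0.0, -0.001, 0.001]
```

View pics/w14c.png

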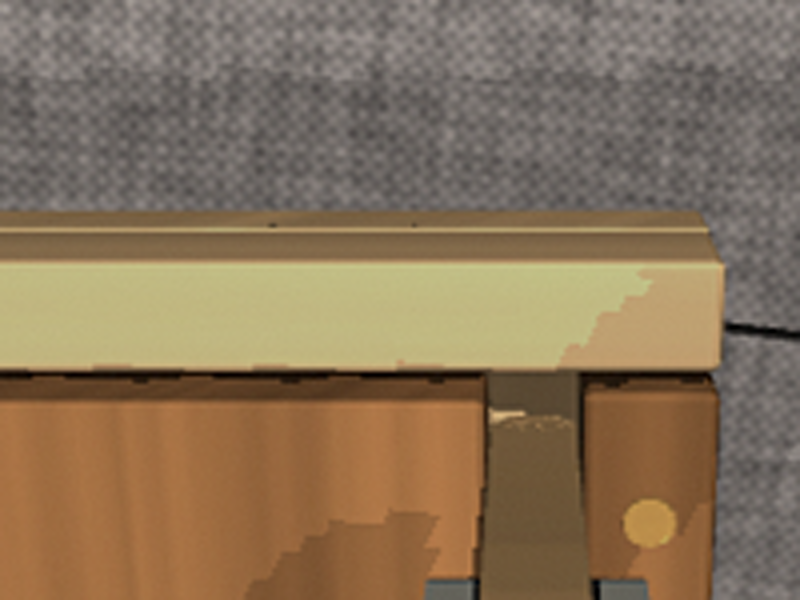

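Foot is entering the gap cleanly with no force. Continue down.

Emit:
{"name": "step_arm", "arguments": {"motion": [[0.02,0,0.02,0.4,0,0,0],[0.02,0,0.02,0.8,0,0,0],[0.02,0,0.02,1.2,0,0,0],[0.02,0,0.02,1.5,0,0,0],[0.02,0,0.02,1.65,0,0,0]]}}

```text
clock: 16.0
tcp_pos: [0.5656, 0.079, 0.0494]
tcp_rot: [-0.0, 0.662, 0.749, 0.0]
force: [0.7, 0.2, -0.5]
grip_width: 0.0101
```

```bash
python3 - <<'E'
from mv import *
plan(.5658,.079,.049,1.5708+.123)
wsnap('w15.png')
plan(.5658,.079,.049,1.5708+.123)
E
```

```text
t 16.0 pos [0.5656 0.079  0.0494] psi 1.6943 F [ 0.74  0.21 -0.51] w 0.0101 q6 -0.18
shift cm [-0.0, 0.02, 0.04] rv [-0.0, -0.001, 0.0]
t 16.05 pos [0.5656 0.079  0.0494] psi 1.6943 F [-0.33  0.24  0.04] w 0.0101 q6 -0.18
shift cm [-0.01, 0.02, 0.04] rv [-0.0, -0.001, 0.0]
```

View pics/w15.png

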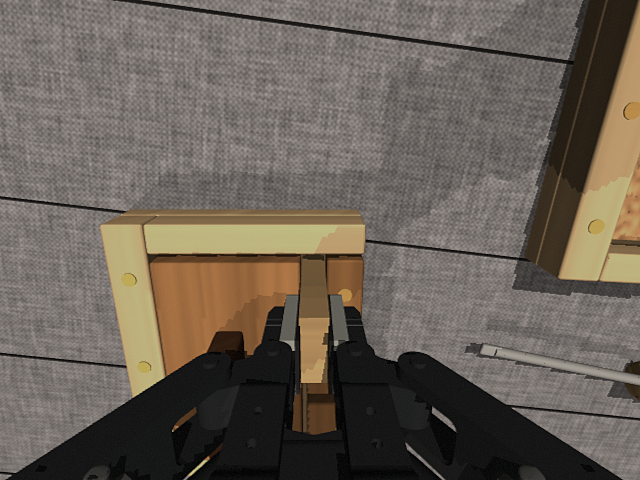

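Emit:
{"name": "step_arm", "arguments": {"motion": [[0.02,0,0,0.06,0,0,0],[0.02,0,0,0.08,0,0,0],[0.25,0,0,0.08,0,0,0],[0.25,0,0,0.08,0,0,0],[0.25,0,0,0.08,0,0,0]]}}

```text
clock: 16.68
tcp_pos: [0.5655, 0.079, 0.0485]
tcp_rot: [-0.0, 0.662, 0.749, 0.0]
force: [0.6, 0.0, 0.4]
grip_width: 0.0214
```

```bash
python3 - <<'E'
from mv import *
plan(.5658,.079,.049,1.5708+.123)
wsnap('w16.png')
E
```

```text
t 16.68 pos [0.5655 0.079  0.0485] psi 1.6942 F [0.57 0.   0.4 ] w 0.0214 q6 -0.18
shift cm [-0.0, 0.03, -0.05] rv [-0.0, -0.001, 0.0]
```

View pics/w16.png

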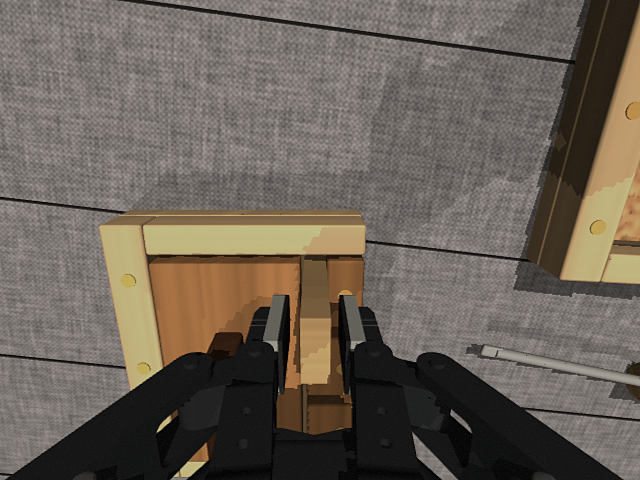

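Released with the spacer free between the pads. Retreat upwards and check.

Emit:
{"name": "step_arm", "arguments": {"motion": [[0.25,0,0.0,-1,0,0,0],[0.25,0,0.0,-3,0,0,0],[0.25,0,0.0,-6,0,0,0],[0.25,0,0,-9,0,0,0],[0.25,0,0,-9,0,0,0]]}}

```text
clock: 17.35
tcp_pos: [0.5676, 0.0789, 0.1418]
tcp_rot: [0.002, 0.662, 0.749, 0.002]
force: [0.4, 0.2, -0.4]
grip_width: 0.0211
```

```bash
python3 - <<'E'
from mv import *
plan(.5305,.0318,.115,1.5708+.123)
wsnap('w17.png');snap('side','d17.png');snap('scene','s17.png')
crop('d17.png','d17c.png',250,190,120,110,6)
E
```

```text
t 17.35 pos [0.5676 0.0789 0.1418] psi 1.6944 F [ 0.38  0.2  -0.43] w 0.0211 q6 -0.18
shift cm [-4.21, -4.28, 2.66] rv [0.006, 0.0, 0.001]
```

View pics/w17.png

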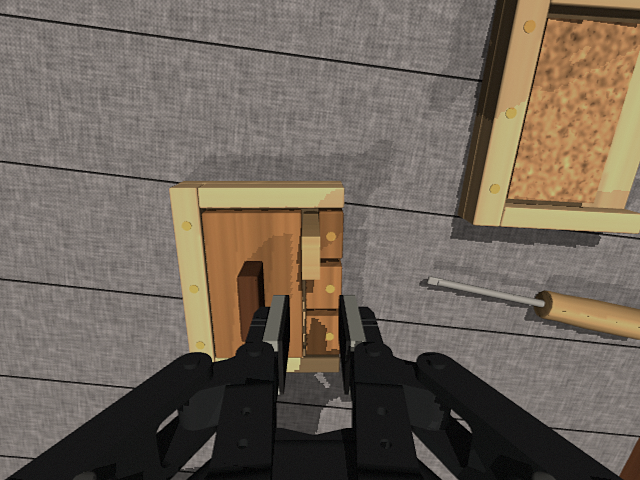

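View pics/d17c.png

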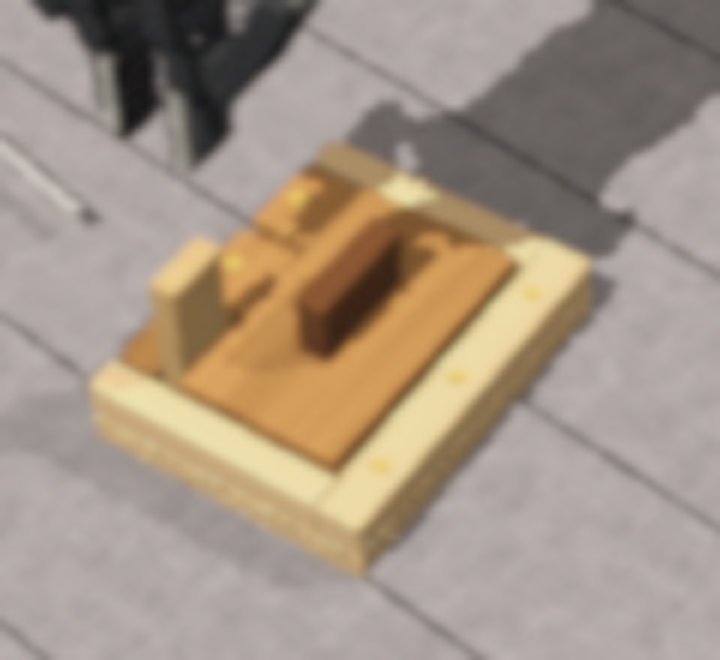

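Emit:
{"name": "step_arm", "arguments": {"motion": [[0,-2.1,-2.1,0,0.003,0,0],[0,-4.2,-4.3,0.5,0.006,0,0],[0,-4.2,-4.3,2.5,0.006,0,0],[0,-4.2,-4.3,3.5,0.006,0,0],[0,-4.2,-4.3,3.5,0.006,0,0]]}}

```text
clock: 18.12
tcp_pos: [0.5265, 0.0323, 0.1016]
tcp_rot: [-0.004, 0.662, 0.749, -0.003]
force: [0.4, 0.1, 0.4]
grip_width: 0.0003
```

```bash
python3 - <<'E'
from mv import *
plan(.5300,.032,.075,1.5708+.123)
wsnap('w18.png')
plan(.5300,.032,.075,1.5708+.123)
E
```

```text
t 18.12 pos [0.5265 0.0323 0.1016] psi 1.6944 F [0.43 0.06 0.37] w 0.0003 q6 -0.27
shift cm [-0.08, 0.37, 2.65] rv [-0.01, -0.002, 0.001]
t 18.18 pos [0.5272 0.0323 0.1023] psi 1.6946 F [ 1.48 -0.92  0.46] w -0.0002 q6 -0.27
shift cm [-0.07, 0.3, 2.73] rv [-0.009, -0.002, 0.001]
```

View pics/w18.png

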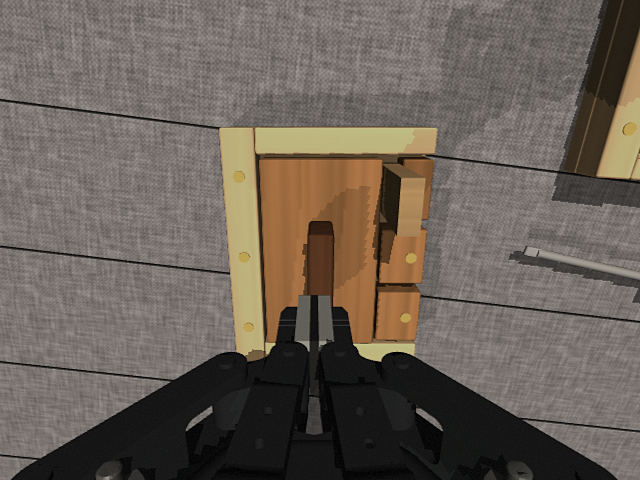

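Emit:
{"name": "step_arm", "arguments": {"motion": [[0,-0.05,0.15,1,-0.004,-0.001,0],[0,-0.05,0.25,2,-0.006,-0.001,0],[0,-0.05,0.25,2.2,-0.006,-0.001,0],[0,-0.05,0.25,2.2,-0.006,-0.001,0],[0,-0.05,0.25,2.2,-0.006,-0.001,0]]}}

```text
clock: 18.8
tcp_pos: [0.5298, 0.0321, 0.0806]
tcp_rot: [-0.001, 0.662, 0.75, -0.001]
force: [-0.2, -0.5, -0.0]
grip_width: 0.0002
```

```bash
python3 - <<'E'
from mv import *
plan(.5300,.032,.067,1.5708+.123)
E
```

```text
t 18.8 pos [0.5298 0.0321 0.0806] psi 1.6946 F [-0.15 -0.51 -0.02] w 0.0002 q6 -0.27
shift cm [-0.01, 0.02, 1.36] rv [-0.002, -0.001, 0.001]
```

Emit:
{"name": "step_arm", "arguments": {"motion": [[0,0,0.01,0.4,-0.001,0,0],[0,0,0.01,0.8,-0.001,0,0],[0,0,0.01,1.1,-0.001,0,0],[0,0,0.01,1.35,-0.001,0,0],[0,0,0.01,1.35,-0.001,0,0]]}}

```text
clock: 19.42
tcp_pos: [0.5297, 0.0321, 0.0668]
tcp_rot: [-0.001, 0.662, 0.75, -0.0]
force: [-0.2, -0.3, -0.1]
grip_width: 0.0006
```

Emit:
{"name": "step_arm", "arguments": {"motion": [[0,0,0,0.15,0,0,0],[0,0,0,0.3,0,0,0],[0,0,0,0.3,0,0,0]]}}

```text
clock: 19.8
tcp_pos: [0.53, 0.0321, 0.0642]
tcp_rot: [-0.001, 0.662, 0.75, -0.0]
force: [-0.7, 0.3, 5.0]
grip_width: 0.0001
```

Emit:
{"name": "step_arm", "arguments": {"motion": [[0,0,0,0.15,0,0,0],[0,0,0,0.3,0,0,0],[0,0,0,0.3,0,0,0]]}}

```text
clock: 20.18
tcp_pos: [0.53, 0.0321, 0.0617]
tcp_rot: [-0.0, 0.662, 0.75, -0.0]
force: [-1.9, -0.0, 8.1]
grip_width: -0.0001
```

Emit:
{"name": "step_arm", "arguments": {"motion": [[0,0,0,0.05,0,0,0],[0,0,0,0.08,0,0,0],[0,0,0,0.08,0,0,0]]}}

```text
clock: 20.55
tcp_pos: [0.53, 0.0321, 0.0615]
tcp_rot: [-0.0, 0.662, 0.75, -0.0]
force: [-2.2, 1.1, 7.0]
grip_width: 0.0
```

```bash
python3 - <<'E'
from mv import *
plan(.5300,.032,.061,1.5708+.123)
wsnap('w19.png');snap('side','d19.png')
crop('d19.png','d19c.png',250,190,120,110,6)
E
```

```text
t 20.55 pos [0.53   0.0321 0.0615] psi 1.6949 F [-2.22  1.06  6.98] w 0.0 q6 -0.27
shift cm [-0.01, -0.0, 0.05] rv [-0.0, -0.0, 0.001]
```

View pics/w19.png

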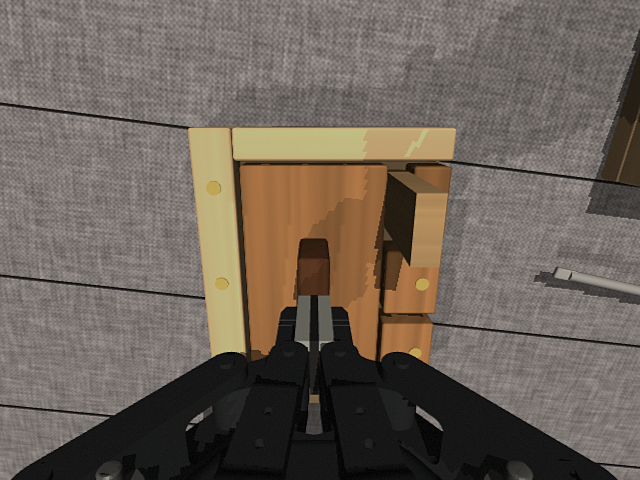

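View pics/d19c.png

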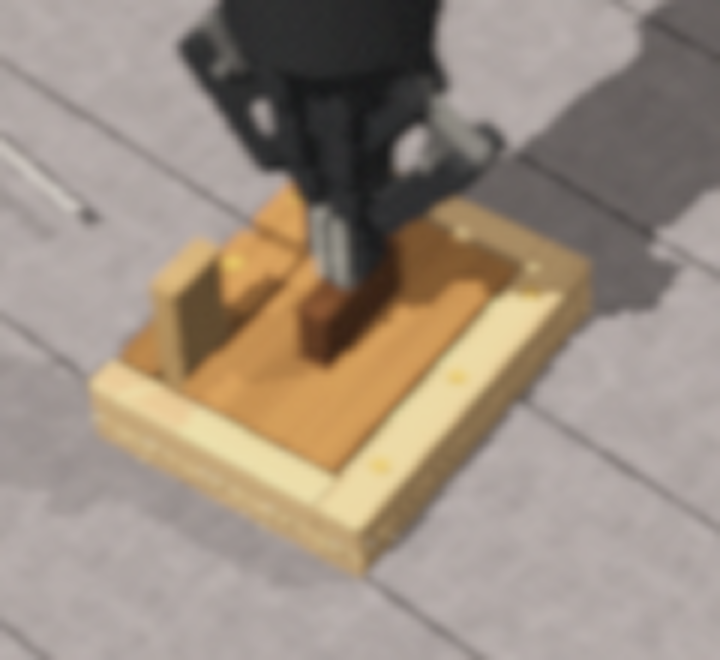

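Emit:
{"name": "step_arm", "arguments": {"motion": [[0,0,0,0.08,0,0,0],[0,0,0,0.15,0,0,0],[0,0,0,0.15,0,0,0]]}}

```text
clock: 21.02
tcp_pos: [0.53, 0.0321, 0.061]
tcp_rot: [0.0, 0.662, 0.75, 0.0]
force: [-3.8, 1.0, 10.9]
grip_width: -0.0
```

Emit:
{"name": "step_arm", "arguments": {"motion": [[0,0,0,0.1,0,0,0],[0,0,0,0.15,0,0,0],[0,0,0,0.15,0,0,0]]}}

```text
clock: 21.4
tcp_pos: [0.5301, 0.0321, 0.061]
tcp_rot: [0.0, 0.662, 0.75, 0.0]
force: [-5.4, -0.4, 15.2]
grip_width: -0.0002
```

Emit:
{"name": "step_arm", "arguments": {"motion": [[0,0,-0.05,0.12,0,0,0],[0,0,-0.05,0.12,0,0,0],[0,0,-0.05,0.12,0,0,0],[0,0,-0.05,0.12,0,0,0]]}}

```text
clock: 21.9
tcp_pos: [0.53, 0.0321, 0.061]
tcp_rot: [0.001, 0.662, 0.75, 0.001]
force: [-2.2, 0.5, 12.9]
grip_width: 0.0002
```

```bash
python3 - <<'E'
from mv import *
plan(.5300,.032,.061,1.5708+.123)
wsnap('w20.png');snap('scene','s20.png')
crop('w20.png','w20c.png',180,110,290,220,2.7)
plan(.5300,.032,.061,1.5708+.123)
E
```

```text
t 21.9 pos [0.53   0.0321 0.061 ] psi 1.6953 F [-2.17  0.46 12.92] w 0.0002 q6 -0.27
shift cm [-0.01, -0.0, 0.0] rv [0.002, 0.001, 0.001]
t 22.0 pos [0.53  0.032 0.061] psi 1.6952 F [-2.52  0.09 12.66] w -0.0001 q6 -0.27
shift cm [-0.0, -0.0, 0.0] rv [0.002, 0.001, 0.001]
```

View pics/w20c.png

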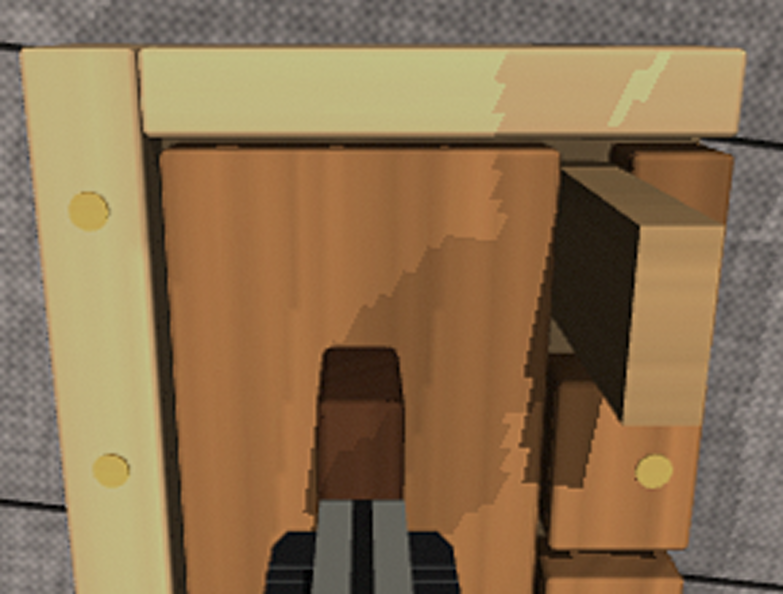

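View pics/s20.png

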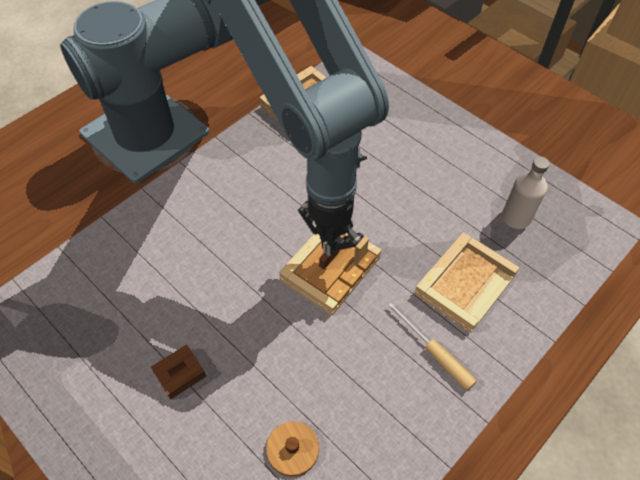

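```bash
python3 - <<'E'
from jr import *
s=load('w20.png')
t,th,R=fitpts(s,[((624,424),(-5.5,-14)),((638,225),(-5.5,14)),((724,225),(5.5,14)),((701,424),(5.5,-14))],(180,110),2.7,.077)
c,n=np.cos(.123),np.sin(.123);print('spacer in jig mm',(np.array([[c,n],[-n,c]])@(t-[.5298,.0322])*1000).round(1))
L,l,_=fitpts(s,[((162,152),(-35,60)),((557,152),(35,60))],(180,110),2.7,.031)
print('lid in jig',(np.array([[c,n],[-n,c]])@(L-[.5298,.0322])*1000).round(1))
E
```

```text
fit [0.5666 0.0792] 0.1336 [[0.2, 0.1], [-0.1, 0.0], [0.1, -0.1], [-0.1, -0.0]]
spacer in jig mm [42.3 42.1]
fit [0.5302 0.032 ] 0.1242 [[0.9, 0.1], [-0.9, -0.1]]
lid in jig [ 0.4 -0.3]
```

```bash
python3 - <<'E'
from h import *
print(bot.finish_job()); s=bot.sense(); print(s['force'],s['tcp_pos'],s['clock'])
E
```

```text
the job is handed in; nothing more can be done
None
the job is handed in; nothing more can be done
```

I handed the job in at about 22 s of the 72 s allowed. The lid was in the nest of the right-most jig and the spacer was standing in the gap at the short stop. The arm was still pressing the lid down with shut fingers on its pull. No verdict was reported.

- **Lid:** it sits about 0.4 mm and -0.3 mm off the jig's centre, turned about 0.001 rad from it. Pressing took the fingertips from first contact at about z = 66 mm to z = 61 mm. They stopped moving there while the force rose, so the bed is at its hard stop and the lid is flush.
- **Pressing force:** about 13 N downwards, with a small leftover sideways force of 2 to 3 N.
- **Spacer:** it is let go and upright at jig x 42.3, y 42.1 mm. Its top sits at the height expected if its foot is on the jig floor.
- **Bystanders:** the round lid, glue bottle and screwdriver look unmoved in the final picture.

No checks failed. Repeated position measurements of the same things disagreed by about 1 mm at most. After some moves the arm came to rest 2 to 4 mm off target, and I corrected this before each fit.

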